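# Mix the settled flux and clamp the bottle

### The arm

A 6-joint arm with a two-finger parallel gripper is mounted at the origin on a cart in front of the work surface, level with it; the furniture and walls round the work are solid. World frame = base frame: x ahead of the robot, y to its left, z up, the work surface at z = 0. Lengths are in m, angles in degrees, forces in N, time in s.
With the tool pointing down it reaches from about 0.4 to 0.825 m from the base axis. Payload 7 kg.
Tool frame: the origin (TCP) lies between the finger pads; the fingertips stand 22 mm ahead of it and the grasp point (between the pads) lies 3 mm ahead of it; z points along the fingers, y is the line along which they close (so a half turn about z gives the same grasp; the last joint's range is limited). The gripper opens to 88 mm and grips with 3 to 60 N. Pads are 19 mm wide; open, the fingers measure 130 mm over their backs; the gripper's body (78 mm by 193 mm) begins 47 mm behind the grasp point.
Start: joints at [-55.628, 20.546, 0.682, 0, -70.136, -16.507], TCP at [0.207, -0.642, 0.249] pointing down, gripper open.
Joint ranges: [-176.03, 176.03], [-82.01, 121.73], [-58.28, 71.71], [-173.87, 95.51], [-174.79, -0.11], [-173.66, 173.66]. Speed limits (degrees/s): [136.94, 136.94, 172.46, 180, 180, 180].

### API

Orientations are given as [roll, pitch, yaw] about the fixed x, y, z axes, in that order (R = Rz(yaw) Ry(pitch) Rx(roll)).
In Python, from plant import r, vision gives the robot as it stands.
- The arm moves only by the shell command python3 -m pendant 'ROWS' [FORCE]. ROWS is JSON, a list that holds one entry, the list of rows, each a list of 7 numbers: the shift along the tool's x, y, z scaled (see below), then the turn, a rotation vector about the tool's x, y, z scaled (see below), then the opening, from -1 (shut) to 1 (fully open). In form: [[[x, y, z, wx, wy, wz, fingers], ...]]. A call has exactly 8 rows; each row shifts and turns the commanded pose from where the row before left it, along the tool's axes as they then stand; what a row does not reach is not made up. The controller multiplies each number of a shift by 20 mm and each number of a turn by 4 degrees. A row lasts 1/10 s, in which the tool goes at most 50 mm and 8.59 degrees, less where a joint would pass 70% of its speed; a pose out of reach is approached as far as the arm can. A call with a number of a shift or a turn outside -1 to 1 is refused whole. A call with a gripper value outside its range is refused whole. The fingers move at their own pace and stop on an object; FORCE is the grip in N (left out, the last holds). Time passes only in rows, so rows that do not move let the fingers close, or fill a call up. It gives the time, the measured TCP pose, the force, the opening and the grip force at its end, in the units of the state.
- r.get_state(): the state, without advancing time (a new reading comes with each control period).
- vision.capture(name): name is "scene" or "side" or "wrist"; returns a dict with "frame" (420x560x3 uint8, blue, green, red), "depth" (420x560 float32, m along the optical axis (not along the pixel's ray), 0 where there is no reading), "camera_matrix" (3x3 intrinsics, pixels), "k1" (the pictures are not rectified: a ray, as slopes to the right and down, at radius r is drawn at 1 + k1 r^2 times it, then the intrinsics apply), "extrinsics" (4x4, takes a point from world to camera coordinates); the wrist camera has in their place "hand_eye" (4x4, takes a point from camera to tool coordinates, whose origin is the TCP and whose axes are the flange's). Camera axes: x right, y up, looking along -z (the intrinsics and any distortion apply to the point x, -y, -z); pixel columns grow to the right and rows downward; lengths in m; the calibration is good to about 2 mm. A picture is of the moment at which its call begins: read the wrist's pose just before it.
- r.close_job(): hands the job in; it is judged then, once.
The state is a dict: "time_s": time; "joints": joint angles; "qd": joint speeds; "joint_torque": joint torques, N m; "tcp_pos": TCP position; "eef_rot": TCP orientation; "contact_force": force on the tool from outside, world axes, zero at the start; "moment": the same for the moment, N m; "gripper_width": finger opening in m; "gripper_force": force on a finger pad.
Only numpy, scipy, OpenCV 4.12 (cv2) and the standard library are available. Lean on these libraries where they do the work, as an engineer would, in place of code of your own. Each camera call takes 0.05 s, during which the arm holds its last target. There are 200 camera calls.

### The job

The flux in the small white bottle with the red cone cap has settled: leave it capped and turn the bottle upside down for about a second to mix it. Then stand it upright on the base plate of the bottle clamp, in front of its blue V-block, and slide the jaw by its black knob until it holds the bottle snugly in the V, so that the cap can be undone one-handed. Do not drop the bottle, and leave the brown dropper bottle and the glass jar standing where they are.

Things in the scene. Friction and masses are not known exactly. Their poses are not given: they have to be found in the camera images.
- flux_bottle: White squeeze bottle with a yellow label and a closed red cone cap, loose, 94 tall: round body 38 in diameter up to 68 above its foot, collar 20 in diameter up to 76, cone 10 in diameter up to 94; 60 to 125 g. Origin at the centre of its foot, z towards the cap.
- bottle_clamp: Bottle clamp fixed to the bench, dark plate 92 (x) by 204 (y) by 8 thick, with a blue V-block (18 high over the plate, 80 wide) at its +y end that opens towards -y, and a sliding aluminium jaw between two low rails at its -y end. Origin at the centre of the plate's underside, z up; the jaw slides along the clamp's own y.
- seat (a point): Point on the plate's top (8 above the bench, 52 from the clamp's origin towards +y) where the bottle's foot centre is when the bottle touches both smooth white faces of the V. The faces stand at 45 degrees to the slide. Axes as the clamp's.
- jaw (a joint): Position of the jaw (m): 0 fully open, grows as it slides towards the V along the clamp's +y; its flat, smooth white face (36 wide, up to 27 above the bench) meets a seated 38 mm bottle at 0.038; the stop is at 0.046. Friction of about 2 N holds it where it is left.
- knob (a point): Top centre of the jaw's upright black knob, 24 in diameter, 26 tall (its underside 36, its top 62 above the bench); it stands on the jaw 56 behind the jaw's face. The jaw's top beneath it is 28 above the bench.
- dropper_bottle: Brown dropper bottle with a black dropper cap, loose, 33 in diameter, 102 tall; stays where it is. Origin at the centre of its foot.
- glass_jar: Closed clear glass jar with a fluted lid, loose, 54 in diameter, 57 tall; stays where it is. Origin at the centre of its foot.
Not all that is in view belongs to the job. What is shaped like the flux_bottle but orange is not meant.

How it is judged:
By the outcome, as a careful person would: the job done as asked, in the order asked, and still so for the second after the job is handed in, with the robot touching nothing.
It also fails if it takes over 72 s, if anything falls off the work surface, if the arm or the gripper's body presses on something with over 40 N, if the wrist force passes 120 N, or if a joint passes its speed limit or range.

## Working session

There is one attempt and no reset: what is moved stays moved. The work goes in short steps, Python scripts to look and compute and a shell command to move; the robot and the scene stay as the last step left them, time stands still between calls to the robot, and variables do not carry over. Pictures are saved under pics/ and viewed, at most 12 in all, crops included, and the job is handed in when it is done.

```bash
ls; mkdir -p pics; python3 - <<'E'
from plant import r, vision
import cv2, pickle
s=r.get_state(); print(s)
d={}
for n in ("scene","side","wrist"):
    c=vision.capture(n); d[n]=c; cv2.imwrite(f"pics/{n}0.png",c["frame"])
    print(n,c["camera_matrix"],c["k1"],c.get("extrinsics",c.get("hand_eye")))
d["state"]=s
pickle.dump(d,open("cap0.pkl","wb"))
E
```

```text
pics
{'time_s': 0.0, 'joints': array([-5.56279943e+01,  2.05909974e+01,  6.33827061e-01, -2.00722039e-02,
       -7.01353128e+01, -1.65044661e+01]), 'qd': array([ 0.03564997,  0.06931037,  0.00605938, -0.00931946, -0.01365945,
       -0.02228108]), 'joint_torque': array([ 1.33079542e-03, -5.82723355e+01,  2.93060428e+01,  6.99736252e+00,
        6.99873941e-03, -1.46209027e-04]), 'tcp_pos': array([ 0.2069141 , -0.64203089,  0.24762815]), 'eef_rot': array([ 1.79905966e+02, -8.18437246e-03, -1.62139289e+02]), 'contact_force': array([0.02004998, 0.10567042, 0.1696818 ]), 'moment': array([ 0.01229266, -0.02718316, -0.0198612 ]), 'gripper_force': 0.0, 'gripper_width': 0.0875547939786558}
scene [[450.83185828   0.         287.97934418]
 [  0.         450.83185828 213.17699732]
 [  0.           0.           1.        ]] -0.10226872226893989 [[-0.88060978 -0.47342205  0.01994953  0.43451863]
 [ 0.35492851 -0.63113715  0.68970403 -0.30596238]
 [-0.3139302   0.61444077  0.72381653 -0.94702308]
 [ 0.          0.          0.          1.        ]]
side [[486.62414162   0.         277.23762401]
 [  0.         486.62414162 208.89259349]
 [  0.           0.           1.        ]] -0.17146943019894562 [[-0.89331644 -0.4491616  -0.01547863  0.42721271]
 [ 0.23680247 -0.49967885  0.83321404 -0.23584037]
 [-0.3819821   0.74065843  0.55273391 -0.96320887]
 [ 0.          0.          0.          1.        ]]
wrist [[348.61635894   0.         280.69704798]
 [  0.         348.61635894 213.39284798]
 [  0.           0.           1.        ]] -0.08599293074887444 [[-8.89215553e-04  9.54212779e-01  2.99127366e-01  8.05050697e-02]
 [ 9.99998392e-01  3.82607089e-04  1.75218187e-03 -4.41477827e-04]
 [ 1.55750608e-03  2.99128443e-01 -9.54211585e-01 -1.36402828e-01]
 [ 0.00000000e+00  0.00000000e+00  0.00000000e+00  1.00000000e+00]]
```

View pics/scene0.png

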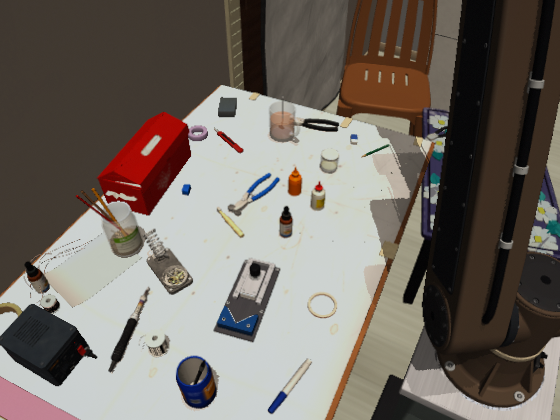

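View pics/side0.png

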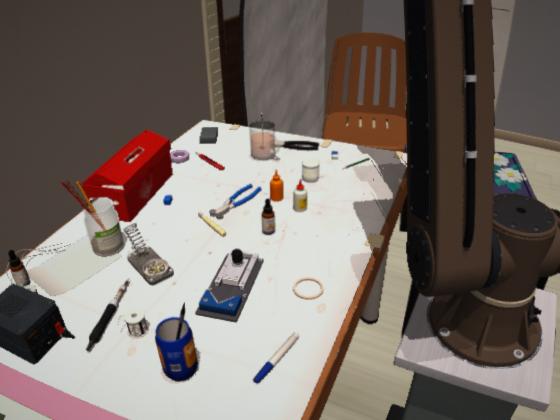

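The scene view shows the flux bottle at about (318,196), the orange decoy at (295,182), the dropper bottle at (286,222) and the jar at (330,160). The clamp is centred near (248,298), with its knob at (255,270) and the blue V at (237,318). The side view agrees: flux bottle (300,197), knob (237,256), V (222,303).

```bash
cat > h.py <<'E'
import numpy as np, cv2, pickle
from scipy.spatial.transform import Rotation as Ro
def slopes(c,uv):
    K=c["camera_matrix"]; k=c["k1"]
    p=(np.atleast_2d(uv).astype(float)-K[:2,2])/K[[0,1],[0,1]]
    s=p.copy()
    for _ in range(15): s=p/(1+k*(s**2).sum(1,keepdims=True))
    return s
def T_wc(c,state=None):
    if "extrinsics" in c: return np.linalg.inv(c["extrinsics"])
    T=np.eye(4); T[:3,:3]=Ro.from_euler("xyz",state["eef_rot"],degrees=True).as_matrix(); T[:3,3]=state["tcp_pos"]
    return T@c["hand_eye"]
def rays(c,uv,state=None):
    s=slopes(c,uv); T=T_wc(c,state)
    return T[:3,3],np.c_[s[:,0],-s[:,1],-np.ones(len(s))]@T[:3,:3].T
def onplane(c,uv,z,state=None):
    o,d=rays(c,uv,state); return o+d*((z-o[2])/d[:,2])[:,None]
def cloud(c,mask,state=None):
    v,u=np.nonzero(mask&(c["depth"]>0)); o,d=rays(c,np.c_[u,v],state)
    return o+d*c["depth"][v,u][:,None], np.c_[u,v]
def tri(pairs):
    A=np.zeros((3,3));b=np.zeros(3)
    for o,d in pairs:
        d=d/np.linalg.norm(d);M=np.eye(3)-np.outer(d,d);A+=M;b+=M@o
    return np.linalg.solve(A,b)
E
python3 - <<'E'
from h import *
d=pickle.load(open("cap0.pkl","rb")); np.set_printoptions(precision=4,suppress=True)
for n,boxes in dict(scene=dict(flux=(306,178,330,214),orange=(285,165,304,198),drop=(276,203,296,240),jar=(317,146,343,175),clamp=(205,250,290,345)),
              side=dict(flux=(290,178,310,214),orange=(268,168,286,204),drop=(258,196,278,238),jar=(300,156,322,184),clamp=(190,240,270,325))).items():
    c=d[n]; hsv=cv2.cvtColor(c["frame"],cv2.COLOR_BGR2HSV)
    print(n,"cam",T_wc(c)[:3,3])
    for k,(a,b,e,f) in boxes.items():
        m=np.zeros(hsv.shape[:2],bool); m[b:f,a:e]=1
        P,_=cloud(c,m); 
        Q=P[P[:,2]>0.012]; print(k,len(Q),"min",Q.min(0),"max",Q.max(0),"med",np.median(Q,0))
        H,S,V=[hsv[...,i] for i in range(3)]
        if k=="flux":
            r=m&((H<8)|(H>172))&(S>130); P,uv=cloud(c,r); print("  red",len(P),uv.mean(0),P.mean(0), P.max(0))
            y=m&(H>18)&(H<35)&(S>110); P,uv=cloud(c,y); print("  yel",len(P),P.min(0),P.max(0),P.mean(0))
        if k=="clamp":
            r=m&(V<50); P,uv=cloud(c,r); t=P[:,2]>.054; print("  knob",t.sum(),uv[t].mean(0),P[t].mean(0),P[t].min(0),P[t].max(0))
            bl=m&(H>95)&(H<125)&(S>120); P,uv=cloud(c,bl); t=P[:,2]>.02; print("  blue",t.sum(),P[t].mean(0),P[t].min(0),P[t].max(0))
E
```

```text
scene cam [0.1939 0.5945 0.8878]
flux 290 min [ 0.5033 -0.2346  0.0124] max [ 0.5413 -0.2     0.0943] med [ 0.5183 -0.2108  0.0503]
  red 39 [318.5385 187.1538] [ 0.5208 -0.2183  0.0755] [ 0.5315 -0.2111  0.0915]
  yel 66 [ 0.5036 -0.2266  0.0103] [ 0.5187 -0.2021  0.0462] [ 0.5102 -0.2104  0.0287]
orange 271 min [ 0.5843 -0.2542  0.0123] max [ 0.6223 -0.2185  0.0947] med [ 0.5992 -0.231   0.0494]
drop 301 min [ 0.5338 -0.1011  0.0135] max [ 0.5657 -0.0713  0.101 ] med [ 0.5466 -0.0808  0.0567]
jar 366 min [ 0.5349 -0.4073  0.0121] max [ 0.5881 -0.3538  0.0605] med [ 0.5578 -0.368   0.0501]
clamp 1734 min [0.4705 0.0229 0.012 ] max [0.5888 0.2256 0.0649] med [0.5266 0.12   0.0251]
  knob 79 [254.8228 267.9241] [0.5371 0.0804 0.0604] [0.5264 0.0683 0.0547] [0.55   0.0924 0.0649]
  blue 466 [0.5113 0.201  0.0255] [0.4708 0.1657 0.0201] [0.5574 0.2244 0.0315]
side cam [0.0696 0.7875 0.7355]
flux 333 min [ 0.5017 -0.365   0.0122] max [ 0.5716 -0.2031  0.0966] med [ 0.5176 -0.2142  0.0463]
  red 33 [299.7879 185.7576] [ 0.5208 -0.2197  0.0766] [ 0.5299 -0.2142  0.0893]
  yel 82 [ 0.5024 -0.2256  0.0124] [ 0.5201 -0.2039  0.045 ] [ 0.5108 -0.212   0.0293]
orange 320 min [ 0.5429 -0.256   0.0121] max [ 0.6199 -0.085   0.1029] med [ 0.5969 -0.2332  0.0492]
drop 377 min [ 0.5326 -0.232   0.012 ] max [ 0.6132 -0.0745  0.1045] med [ 0.5461 -0.085   0.0517]
jar 360 min [ 0.5186 -0.4102  0.0123] max [ 0.5875 -0.2216  0.0966] med [ 0.5537 -0.3692  0.0444]
clamp 1670 min [0.4709 0.0175 0.012 ] max [0.5874 0.2283 0.0664] med [0.5254 0.1224 0.0256]
  knob 64 [236.5625 253.3594] [0.537  0.0815 0.0612] [0.5279 0.0707 0.054 ] [0.5466 0.0882 0.0664]
  blue 406 [0.5097 0.2004 0.026 ] [0.4709 0.1641 0.0201] [0.5545 0.2239 0.0301]
```

```bash
python3 - <<'E'
import cv2
a=cv2.imread("pics/scene0.png")[240:350,190:340]; cv2.imwrite("pics/clampcrop.png",cv2.resize(a,None,fx=5,fy=5,interpolation=cv2.INTER_CUBIC))
E
```

```text
(no output)
```

View pics/clampcrop.png

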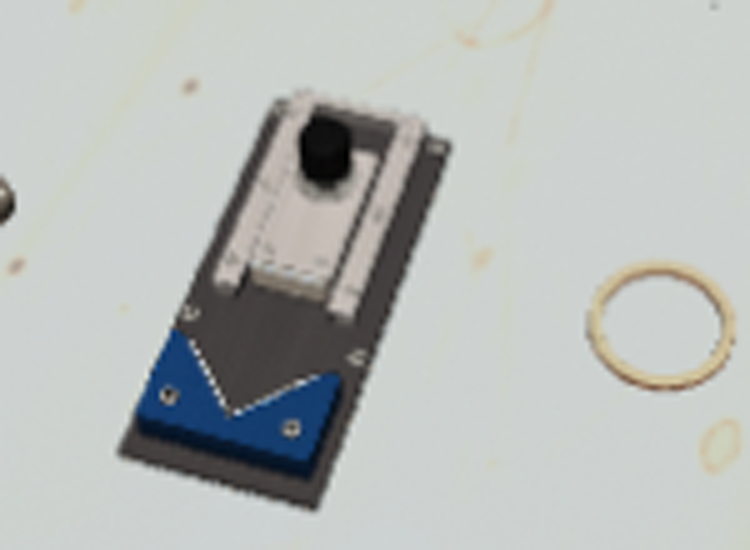

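The crop shows the clamp clearly: plate corners at about (214,331), (253,342), (280,268) and (245,260) in full-image pixels. The V opens towards the knob, and the jaw looks fully open. I'll measure the clamp pose on known planes from both views while I turn the wrist.

```bash
python3 - <<'E'
from h import *
from plant import r
print([a for a in dir(r) if a[0]!='_'])
d=pickle.load(open("cap0.pkl","rb")); np.set_printoptions(precision=4,suppress=True)
for n,box,dark in (("scene",(205,250,290,348),110),("side",(190,240,270,326),110)):
    c=d[n]; g=cv2.cvtColor(c["frame"],cv2.COLOR_BGR2GRAY); m=np.zeros(g.shape,bool); a,b,e,f=box; m[b:f,a:e]=1
    P,uv=cloud(c,m)
    t=P[:,2]>.004
    # footprint of all things higher than 4 mm, and bounding rectangle
    Q=P[t&(P[:,0]>.44)&(P[:,0]<.62)&(P[:,1]>0)&(P[:,1]<.25)]
    rc=cv2.minAreaRect((Q[:,:2]*1000).astype(np.float32)); print(n,rc)
    # dark plate mask silhouette, ray onto z=.008
    P8=onplane(c,uv,.008); g1=g[uv[:,1],uv[:,0]]; hsv=cv2.cvtColor(c["frame"],cv2.COLOR_BGR2HSV)[uv[:,1],uv[:,0]]
    k=(g1<110)&(abs(P[:,2]-.008)<.006); rc=cv2.minAreaRect((P8[k,:2]*1000).astype(np.float32)); print(" plate",rc)
    bl=(hsv[:,0]>95)&(hsv[:,0]<125)&(hsv[:,1]>120); P26=onplane(c,uv,.026)
    k=bl&(abs(P[:,2]-.026)<.003); rc=cv2.minAreaRect((P26[k,:2]*1000).astype(np.float32)); print(" Vtop",rc,P26[k].mean(0))
    P62=onplane(c,uv,.062); k=(g1<60)&(P[:,2]>.059); print(" knobtop",P62[k,:2].mean(0),P62[k,:2].min(0),P62[k,:2].max(0))
E
for i in 1 2 3 4 5; do python3 -m pendant '[[[0,0,0,0,0,-1,1],[0,0,0,0,0,-1,1],[0,0,0,0,0,-1,1],[0,0,0,0,0,-1,1],[0,0,0,0,0,-1,1],[0,0,0,0,0,-1,1],[0,0,0,0,0,-1,1],[0,0,0,0,0,-1,1]]]'; done
python3 -c "
from plant import r; print(r.get_state()['joints'])"
```

```text
['Unreachable', 'close_job', 'get_state']
scene ((529.843994140625, 127.26117706298828), (244.15420532226562, 178.6905975341797), 88.71577453613281)
 plate ((528.2156982421875, 128.13351440429688), (91.46845245361328, 204.02377319335938), 12.167922973632812)
 Vtop ((513.3151245117188, 196.1605987548828), (81.01237487792969, 46.12961196899414), 11.53099536895752) [0.5118 0.2006 0.026 ]
 knobtop [0.5378 0.0794] [0.5267 0.0683] [0.5488 0.0897]
side ((531.2526245117188, 123.367431640625), (177.3751220703125, 248.16506958007812), 1.702728509902954)
 plate ((528.6780395507812, 125.19403839111328), (91.20820617675781, 209.9368896484375), 12.403742790222168)
 Vtop ((513.3621215820312, 194.7855224609375), (79.61425018310547, 46.24271774291992), 11.975507736206055) [0.5101 0.199  0.026 ]
 knobtop [0.538  0.0799] [0.5264 0.0696] [0.548  0.0898]
time_s: 0.95
tcp_pos: [0.207, -0.6422, 0.2482]
eef_rot: [180.0, 0.0, -130.0]
contact_force: [1.2, 0.9, -0.9]
gripper_width: 0.0876
gripper_force: 0.0
time_s: 1.75
tcp_pos: [0.207, -0.6422, 0.2481]
eef_rot: [180.0, 0.0, -98.0]
contact_force: [-0.4, -1.2, 0.1]
gripper_width: 0.0876
gripper_force: 0.0
time_s: 2.55
tcp_pos: [0.207, -0.6423, 0.2482]
eef_rot: [-180.0, 0.0, -66.0]
contact_force: [0.1, 0.1, -0.0]
gripper_width: 0.0878
gripper_force: 0.0
time_s: 3.35
tcp_pos: [0.207, -0.6423, 0.2482]
eef_rot: [-180.0, 0.0, -34.0]
contact_force: [-0.2, 0.7, 0.8]
gripper_width: 0.0877
gripper_force: 0.0
time_s: 4.15
tcp_pos: [0.207, -0.6422, 0.2481]
eef_rot: [-180.0, 0.0, -2.0]
contact_force: [0.1, -0.3, -0.3]
gripper_width: 0.0876
gripper_force: 0.0
[-5.56299999e+01  2.05672581e+01  6.60706414e-01 -1.12622165e-02
 -7.01369880e+01  1.43659354e+02]
```

```bash
for i in 1 2 3; do python3 -m pendant '[[[0.32,-0.88,0,0,0,0,1],[0.32,-0.88,0,0,0,0,1],[0.32,-0.88,0,0,0,0,1],[0.32,-0.88,0,0,0,0,1],[0.32,-0.88,0,0,0,0,1],[0.32,-0.88,0,0,0,0,1],[0.32,-0.88,0,0,0,0,1],[0.32,-0.88,0,0,0,0,1]]]' | sed -n 2,3p; python3 -c "
from plant import r; s=r.get_state(); print('J',*s['joints'].round(3),*s['tcp_pos'].round(5),*s['eef_rot'].round(3))" | tee -a log.txt; done
for i in 1 2; do python3 -m pendant '[[[0,0,0,0,1,0,1],[0,0,0,0,1,0,1],[0,0,0,0,1,0,1],[0,0,0,0,1,0,1],[0,0,0,0,1,0,1],[0,0,0,0,1,0,1],[0,0,0,0,1,0,1],[0,0,0,0,0.5,0,1]]]' | sed -n 2,4p; python3 -c "
from plant import r; s=r.get_state(); print('J',*s['joints'].round(3),*s['tcp_pos'].round(5),*s['eef_rot'].round(3))" | tee -a log.txt; done
```

```text
tcp_pos: [0.2638, -0.5024, 0.2485]
eef_rot: [-180.0, 0.0, -2.1]
J -42.538 10.474 -13.156 -0.002 -66.374 130.407 0.26385 -0.50239 0.2485 -179.996 0.002 -2.133
tcp_pos: [0.32, -0.3636, 0.2486]
eef_rot: [-180.0, -0.0, -2.1]
J -25.324 2.315 -22.596 -0.005 -65.08 113.196 0.32005 -0.36361 0.24858 -180.0 -0.01 -2.13
tcp_pos: [0.3763, -0.2249, 0.2486]
eef_rot: [-180.0, -0.0, -2.1]
J -4.921 -2.52 -27.414 -0.003 -65.085 92.797 0.37629 -0.22489 0.24862 -179.998 -0.021 -2.126
tcp_pos: [0.3752, -0.2255, 0.2483]
eef_rot: [-180.0, -30.2, -2.2]
contact_force: [-0.4, -0.4, 0.3]
J -7.603 -18.197 -43.676 -4.896 -34.558 98.742 0.3752 -0.22549 0.24832 -179.956 -30.177 -2.163
tcp_pos: [0.3662, -0.2249, 0.2394]
eef_rot: [-178.8, -53.7, -3.2]
contact_force: [-1.3, 0.7, -0.6]
J -44.892 -15.12 -37.489 -59.562 -39.752 170.813 0.36616 -0.22485 0.23937 -178.839 -53.68 -3.16
```

```bash
python3 - <<'E'
from h import *
from plant import r,vision
d=pickle.load(open("cap0.pkl","rb")); np.set_printoptions(precision=4,suppress=True)
pr=[]
for n,(a,b,e,f) in dict(scene=(306,178,330,214),side=(290,178,310,214)).items():
    c=d[n]; hsv=cv2.cvtColor(c["frame"],cv2.COLOR_BGR2HSV).astype(int); H,S=hsv[...,0],hsv[...,1]
    m=np.zeros(H.shape,bool); m[b:f,a:e]=1
    v,u=np.nonzero(m&((H<8)|(H>172))&(S>110)); o,q=rays(c,[[u.mean(),v.mean()]]); pr.append((o,q[0])); print(n,onplane(c,[[u.mean(),v.mean()]],.08))
print("tri",tri(pr))
s=r.get_state(); c=vision.capture("wrist"); c["state"]=s; pickle.dump(c,open("w1.pkl","wb")); cv2.imwrite("pics/w1.png",c["frame"])
E
```

```text
scene [[ 0.5196 -0.2138  0.08  ]]
side [[ 0.5184 -0.2144  0.08  ]]
tri [ 0.5193 -0.2148  0.0795]
```

View pics/w1.png

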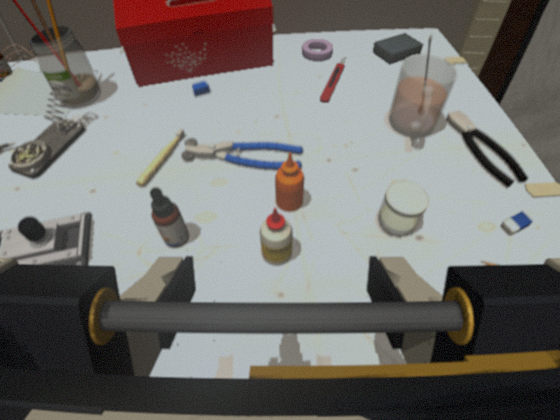

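The wrist view shows the flux bottle with its cap at (276,216), the orange one at (290,185), the dropper bottle at (168,222) and the jar at (403,208). The arm has run into a wrist or reach limit here, so I'll fit a kinematic model from the logged joints and poses, then choose a good grasp tilt.

```bash
cat > kin.py <<'E'
import numpy as np
from scipy.optimize import least_squares
from scipy.spatial.transform import Rotation as Ro
lim=np.array([[-176.03,176.03],[-82.01,121.73],[-58.28,71.71],[-173.87,95.51],[-174.79,-0.11],[-173.66,173.66]])
def fk(q,p,s4=1,s6=1):
    lat,h,a1,L1,L2,e,L3,c6=p
    R=lambda ax,a: Ro.from_euler(ax,a,degrees=True).as_matrix()
    A=R('z',q[0]); t=A@np.array([a1,lat,h]); A=A@R('y',q[1]); t=t+A@[0,0,L1]
    A=A@R('y',-q[2]); t=t+A@[L2,0,e]; A=A@R('x',s4*q[3])@R('y',-q[4]); t=t+A@[L3,0,0]
    A=A@R('x',s6*q[5]+c6)@np.array([[0,0,1],[0,-1,0],[1,0,0.]])   # tool: z fwd, x up, y right
    return t,A
E
python3 - <<'E'
from kin import *; np.set_printoptions(precision=4,suppress=True)
D=[[-55.628,20.59,.66,-.01,-70.137,-16.507,.207,-.6421,.2481,180,0,-162.14],[-55.63,20.567,.6607,-.011,-70.137,143.659,.207,-.6422,.2481,-180,0,-2.13]]+[list(map(float,l.split()[1:])) for l in open("log.txt")]
D=np.array(D)
best=None
for s4 in(1,-1):
  for s6 in (1,-1):
    for c0 in (0,90,-90,180):
      def res(p):
        o=[]
        for d in D:
            t,A=fk(d[:6],p,s4,s6); o+=list((t-d[6:9])*10); o+=list((Ro.from_matrix(A).inv()*Ro.from_euler('xyz',d[9:],degrees=True)).as_rotvec())
        return np.array(o)
      f=least_squares(res,[-.19,.3,0,.4,.4,0,.25,c0])
      if best is None or f.cost<best[0]: best=(f.cost,s4,s6,f.x,res(f.x).reshape(-1,6))
print(best[:4]); print(best[4]); np.save("kin.npy",np.r_[best[3],best[1:3]])
E
```

```text
(np.float64(1.3954583013076791), -1, -1, array([  -0.1766,   -0.347 ,    0.0594,    0.6818,    0.2315,    0.3667,
          0.3384, -269.9771]))
[[ 0.0935  0.13   -0.2935  0.0012 -0.0002 -0.0004]
 [ 0.0921  0.1328 -0.2911 -0.0007  0.0003  0.0023]
 [ 0.1637  0.0555 -0.2022  0.     -0.     -0.0004]
 [ 0.1242  0.1089 -0.1758 -0.     -0.     -0.0004]
 [ 0.0098  0.1512 -0.1762  0.     -0.     -0.0004]
 [-0.1729  0.1603 -0.0863  0.      0.     -0.0004]
 [-0.5169 -0.7444  1.2251  0.     -0.     -0.0004]]
```

```bash
cat > kin.py <<'E'
import numpy as np
from scipy.optimize import least_squares
from scipy.spatial.transform import Rotation as Ro
lim=np.array([[-176.03,176.03],[-82.01,121.73],[-58.28,71.71],[-173.87,95.51],[-174.79,-0.11],[-173.66,173.66]])
def fk(q,p):
    lat,h,a1,L1,L2,e,L3,lat2,e2,e3=p
    R=lambda ax,a: Ro.from_euler(ax,a,degrees=True).as_matrix()
    A=R('z',q[0]); t=A@np.array([a1,lat,h]); A=A@R('y',q[1]); t=t+A@[0,0,L1]
    A=A@R('y',-q[2]); t=t+A@[L2,0,e]; A=A@R('x',-q[3]); t=t+A@[0,lat2,e2]; A=A@R('y',-q[4]); t=t+A@[L3,0,e3]
    A=A@R('x',90-q[5])@np.array([[0,0,1],[0,-1,0],[1,0,0.]])   # tool: z fwd, x up, y right
    return t,A
E
python3 - <<'E'
from kin import *; np.set_printoptions(precision=4,suppress=True)
D=[[-55.628,20.57,.66,-.01,-70.137,-16.507,.207,-.6421,.2481,180,0,-162.14],[-55.63,20.567,.6607,-.011,-70.137,143.659,.207,-.6422,.2481,-180,0,-2.13]]+[list(map(float,l.split()[1:])) for l in open("log.txt")]
D=np.array(D)
def res(p): return np.concatenate([fk(d[:6],p)[0]-d[6:9] for d in D])*1000
f=least_squares(lambda p:np.r_[res(p),1*(p-[0,.2,0,.45,.4,0,.25,-.19,0,0])],[0,.2,0,.45,.4,0,.25,-.19,0,0])
print(f.x,f.cost); print(res(f.x).reshape(-1,3)); np.save("kin.npy",f.x)
E
```

```text
[ 0.      0.1984  0.0002  0.6015  0.4632  0.0004  0.356  -0.1918 -0.
  0.    ] 0.025717805790794475
[[-0.0272 -0.0795 -0.0197]
 [-0.0434  0.0145  0.0164]
 [ 0.0021  0.0347  0.0014]
 [ 0.0055  0.0227  0.0006]
 [ 0.0155  0.0212  0.0006]
 [ 0.016   0.0224 -0.0036]
 [-0.0109  0.0084  0.0044]]
```

```bash
cat >> kin.py <<'E'
P=np.load("kin.npy")
def target(g,alpha,psi,roll):
    """grasp point g; tool z at azimuth psi, alpha below horizontal; roll 0 = camera up"""
    A=Ro.from_euler('zy',[psi,alpha],degrees=True)*Ro.from_euler('x',roll,degrees=True)
    A=A.as_matrix()@np.array([[0,0,1],[0,-1,0],[1,0,0.]])
    return np.array(g)-A@[0,0,.003],A
def ik(t,A,q0):
    def res(q):
        tt,B=fk(q,P); return np.r_[(tt-t)*5,Ro.from_matrix(A.T@B).as_rotvec()]
    f=least_squares(res,np.clip(q0,lim[:,0]+.5,lim[:,1]-.5),bounds=(lim[:,0],lim[:,1]),x_scale=30,max_nfev=150)
    return f.x,np.abs(f.fun).max()
def iks(t,A,rng,n=12):
    S=[]
    for _ in range(n):
        q,e=ik(t,A,rng.uniform(lim[:,0],lim[:,1])*[.5,.6,1,.6,.8,.9])
        if e<1e-3 and not any(np.abs(q-s).max()<2 for s in S): S.append(q)
    return S
E
cat > t.py <<'E'
from kin import *; np.set_printoptions(precision=0,suppress=True,linewidth=150)
rng=np.random.default_rng(0)
for al in (0,15,30,45):
  for psi in (-60,-30,0,30,60,90,-90):
    for roll in (0,180):
      out=[]
      for g,a,ro in (((.521,-.217,.052),al,roll),((.519,.172,.06),al,roll),((.5,-.05,.35),-al,roll+180)):
        S=iks(*target(g,a,psi,ro),rng,8); out.append(S)
      if all(len(o) for o in out[:2]): print(al,psi,roll,[ [s for s in o[:3]] for o in out])
E
time timeout 500 python3 t.py
```

```text
0 30 0 [[array([ -61.,   54.,  -18.,  -89.,  -90., -108.])], [array([ -28.,   75.,  -48., -118., -107.,  -62.])], [array([-53.,   7., -34., -94., -85.,  41.])]]
0 30 180 [[array([-61.,  54., -18., -89., -90.,  72.])], [array([ -28.,   75.,  -48., -118., -107.,  118.])], [array([ -53.,    7.,  -34.,  -94.,  -85., -139.])]]
0 60 0 [[array([ -52.,   56.,    2.,  -72., -103., -124.])], [array([-25.,  55., -27., -95., -89., -98.])], [array([ -45.,   20.,  -14.,  -82., -102.,   35.])]]
0 60 180 [[array([ -52.,   56.,    2.,  -72., -103.,   56.])], [array([-25.,  55., -27., -95., -89.,  82.])], [array([ -45.,   20.,  -14.,  -82., -102., -145.])]]
0 90 0 [[array([ -41.,   62.,   21.,  -60., -120., -131.])], [array([ -15.,   54.,   -7.,  -77.,  -97., -119.])], [array([ -34.,   31.,    5.,  -73., -121.,   30.])]]
0 90 180 [[array([ -41.,   62.,   21.,  -60., -120.,   49.])], [array([-15.,  54.,  -7., -77., -97.,  61.])], [array([ -34.,   31.,    5.,  -73., -121., -150.])]]
0 -90 0 [[array([  23.,   55.,  -51.,   68.,  -84., -105.])], [array([  58.,   61.,  -17.,   32., -100.,  -83.])], [array(
[... 3173 characters left out ...]
])]]
45 60 0 [[array([ -45.,   46.,    2.,  -60.,  -91., -173.])], [array([ -17.,   36.,  -25.,  -84.,  -69., -162.])], [array([ -44.,   35.,  -12.,  -89., -120.,   84.])]]
45 60 180 [[array([-45.,  46.,   2., -60., -91.,   7.])], [array([-17.,  36., -25., -84., -69.,  18.])], [array([ -44.,   35.,  -12.,  -89., -120.,  -96.])]]
45 90 180 [[array([ -41.,   62.,   21.,  -60., -120.,    4.])], [array([-15.,  54.,  -7., -77., -97.,  16.])], [array([ -34.,   31.,    5.,  -73., -121., -105.])]]
45 -90 0 [[array([ 23.,  55., -51.,  68., -84., -60.])], [array([  58.,   61.,  -17.,   32., -100.,  -38.])], [array([  44.,   27.,  -42.,   47., -104.,   60.])]]
real	0m17.938s
user	0m18.367s
sys	0m0.028s
```

```bash
sed -i "s/'zy',\[psi,alpha\]/'ZY',[psi,alpha]/" kin.py; cat >> kin.py <<'E'
def chain(Ts,q):
    """follow poses; returns joints or None"""
    Q=[q]
    for t,A in Ts:
        q,e=ik(t,A,Q[-1])
        if e>2e-3 : return np.array(Q),False
        Q.append(q)
    return np.array(Q),True
E
cat > t.py <<'E'
from kin import *; np.set_printoptions(precision=0,suppress=True,linewidth=150)
rng=np.random.default_rng(0)
L=np.linspace
pk=np.array([.521,-.217,.052]); pl=np.array([.519,.172,.06])
for al in (30,38,45,52):
  for psi in (-15,0,15,30,45):
    for roll in (0,180):
     for q0 in iks(*target(pk,al,psi,roll),rng,8):
      for fp in ((.5,-.217,.35),(.55,-.05,.35),(.5,.1,.35),(.6,.1,.45)):
       for sg in (1,-1):
        fp=np.array(fp); hi=np.array([.521,-.217,.2]); 
        Ts=[target(pk+(hi-pk)*u,al,psi,roll) for u in L(.25,1,4)]+[target(hi+(fp-hi)*u,al,psi,roll) for u in L(.2,1,5)]
        ax=np.array([np.cos(np.radians(psi)),np.sin(np.radians(psi)),0]); t0,A0=target(fp,al,psi,roll)
        n1=len(Ts); Ts+=[(t0,Ro.from_rotvec(ax*np.radians(a)*sg).as_matrix()@A0) for a in range(12,181,12)]; n2=len(Ts)
        Q,ok=chain(Ts,q0)
        if not ok: continue
        ab=pl+[0,0,.14]; T2=[target(fp+(ab-fp)*u,al,psi,roll) for u in L(.17,1,6)]+[target(ab+(pl-ab)*u,al,psi,roll) for u in L(.25,1,4)]
        Q2,ok2=chain(T2,Q[n1])
        s=np.abs(np.diff(Q,axis=0)).max(0); m=min((Q-lim[:,0]).min(),(lim[:,1]-Q).min(),(Q2-lim[:,0]).min(),(lim[:,1]-Q2).min())
        print(al,psi,roll,fp,sg,ok2,"pick",q0,"flip",Q[-1],"place",Q2[-1],"step",s,"margin %.0f"%m,flush=True)
E
time timeout 560 python3 t.py > t.txt; wc -l t.txt; grep True t.txt | awk '{print}' | sort -t'n' -k99 | head -60
```

```text
52 t.txt
30 30 180 [ 0. -0.  0.] 1 True pick [-51.  31. -21. -77. -61.  47.] flip [ -64.   38.  -22. -103. -118. -123.] place [ -21.   29.  -49. -123.  -53.   78.] step [ 1.  5.  5.  4.  7. 10.] margin 9
30 30 180 [ 1. -0.  0.] 1 True pick [-51.  31. -21. -77. -61.  47.] flip [ -48.   39.  -34. -111. -115. -109.] place [ -21.   29.  -49. -123.  -53.   78.] step [ 7.  5.  5.  4. 10.  9.] margin 9
30 45 180 [ 0. -0.  0.] 1 True pick [-47.  35. -13. -67. -70.  44.] flip [ -60.   40.  -13.  -98. -122. -134.] place [ -16.   26.  -38. -101.  -51.   60.] step [ 2.  4.  4.  4.  6. 11.] margin 21
30 45 180 [ 1. -0.  0.] 1 True pick [-47.  35. -13. -67. -70.  44.] flip [ -46.   38.  -24. -104. -117. -121.] place [ -16.   26.  -38. -101.  -51.   60.] step [5. 4. 5. 4. 7. 9.] margin 21
30 45 180 [0. 0. 0.] 1 True pick [-47.  35. -13. -67. -70.  44.] flip [ -34.   39.  -39. -107. -117. -103.] place [ -16.   26.  -38. -101.  -51.   60.] step [14.  7.  5.  4. 10. 13.] margin 20
30 45 180 [1. 0. 0.] 1 True pick [-47.  35. -13. -67. -70.  44.] flip [ -31.   24.  -29. -119. -106. -127.] place [ -16.  
[... 1675 characters left out ...]
. -140. -129.] place [ 19.  13. -32. -58. -19. -12.] step [ 2.  6.  7.  7. 11. 10.] margin 18
52 45 180 [ 1. -0.  0.] 1 True pick [-32.  24. -16. -50. -52.  20.] flip [ -38.   52.  -22. -115. -138. -114.] place [ 19.  13. -32. -58. -19. -12.] step [ 6.  6.  7.  6. 13.  7.] margin 18
52 45 180 [0. 0. 0.] 1 True pick [-32.  24. -16. -50. -52.  20.] flip [ -23.   55.  -33. -115. -141.  -93.] place [ 19.  13. -32. -58. -19. -12.] step [14.  6.  9. 15. 15. 17.] margin 18
52 45 180 [1. 0. 0.] 1 True pick [-32.  24. -16. -50. -52.  20.] flip [ -24.   41.  -28. -131. -130. -117.] place [ 19.  13. -32. -58. -19. -12.] step [10.  6.  8. 12. 13. 13.] margin 18
real	0m21.089s
user	0m21.544s
sys	0m0.046s
```

```bash
cat > t2.py <<'E'
from h import *; from kin import *; from plant import r
np.set_printoptions(precision=4,suppress=True,linewidth=150)
d=pickle.load(open("cap0.pkl","rb")); w=pickle.load(open("w1.pkl","rb"))
for n,c,st,(a,b,e,f) in (("scene",d["scene"],None,(306,178,330,216)),("side",d["side"],None,(290,178,310,216)),("wrist",w,w["state"],(256,205,298,268))):
    hsv=cv2.cvtColor(c["frame"],cv2.COLOR_BGR2HSV).astype(int); m=np.zeros(hsv.shape[:2],bool); m[b:f,a:e]=1
    red=m&((hsv[...,0]<8)|(hsv[...,0]>172))&(hsv[...,1]>110); v,u=np.nonzero(red)
    P,_=cloud(c,m,st); k=(P[:,2]>.015)&(P[:,2]<.062)&(np.hypot(P[:,0]-.521,P[:,1]+.217)<.03); Q=P[k,:2]
    fit=least_squares(lambda x:np.hypot(Q[:,0]-x[0],Q[:,1]-x[1])-.019,[.521,-.217],loss='soft_l1',f_scale=.001)
    print(n,"red@.082",onplane(c,[[u.mean(),v.mean()]],.082,st)[0],"circle",fit.x,len(Q),"rms mm",1e3*np.sqrt((fit.fun**2).mean()))
# rail heights of clamp
c=d["scene"]; m=np.zeros(c["depth"].shape,bool); m[250:345,205:290]=1; P,uv=cloud(c,m)
l=(P[:,:2]-[.5283,.1275])@np.array([[np.cos(.2094),-np.sin(.2094)],[np.sin(.2094),np.cos(.2094)]])
for x0 in range(-48,48,8):
    k=(l[:,0]*1e3>x0)&(l[:,0]*1e3<x0+8); print(x0,[(int(np.median(P[k&(abs(l[:,1]*1e3-y)<6),2])*1e3) if (k&(abs(l[:,1]*1e3-y)<6)).sum()>3 else None) for y in range(-96,100,16)])
s=r.get_state(); print(s["tcp_pos"],s["eef_rot"],s["joints"])
A0=Ro.from_euler('xyz',s["eef_rot"],degrees=True).as_matrix(); _,A1=target([0,0,0],50,45,180)
rv=Ro.from_matrix(A0.T@A1).as_rotvec(degrees=True)
for v in (rv,rv*(1-360/np.linalg.norm(rv))):
  for dx in (np.zeros(3),np.array([.08,-.05,.1])):
    Q,ok=chain([(s["tcp_pos"]+dx*min(1,4*u),A0@Ro.from_rotvec(v*u,degrees=True).as_matrix()) for u in np.linspace(.04,1,25)],s["joints"])
    print("rv",v,dx,ok,len(Q),Q[-1],"step",np.abs(np.diff(Q,axis=0)).max(0))
E
python3 t2.py
```

```text
scene red@.082 [ 0.5188 -0.2118  0.082 ] circle [ 0.5238 -0.2224] 219 rms mm 3.028824920553919
side red@.082 [ 0.517  -0.2113  0.082 ] circle [ 0.5226 -0.2258] 233 rms mm 2.186542507187445
wrist red@.082 [ 0.5197 -0.2247  0.082 ] circle [ 0.526  -0.2233] 976 rms mm 3.1963641316133207
-48 [3, 6, 6, 7, 7, 7, 7, 6, 6, 7, 6, 7, 5]
-40 [8, 8, 8, 11, 10, 11, 9, 8, 8, 25, 25, 25, 7]
-32 [19, 20, 20, 20, 21, 21, 21, 9, 9, 25, 25, 27, 7]
-24 [17, 17, 23, 22, 24, 25, 21, 8, 8, None, 26, 26, 8]
-16 [9, None, 28, 42, 29, 28, 24, 8, 7, 8, 26, 25, 8]
-8 [9, None, None, 60, 29, 28, 24, 8, 8, 8, None, 25, 7]
0 [16, None, None, 60, 28, 29, 25, 8, 7, 7, 7, 25, 7]
8 [16, None, None, 40, 28, 29, 25, 7, 8, 8, 24, 26, 8]
16 [18, None, 22, 25, 27, 28, 20, 8, 8, 8, 26, 25, 8]
24 [19, 20, 20, 21, 21, 22, 21, 9, 8, 16, 26, 27, 9]
32 [10, 8, 8, 9, 13, 10, 14, 8, 8, 25, 26, 25, 7]
40 [8, 6, 7, 8, 9, 9, 7, 8, 7, None, None, None, 6]
[ 0.3656 -0.225   0.2384] [-178.7434  -53.6746   -3.284 ] [-45.1838 -15.0022 -37.5241 -59.7649 -39.9043 171.151 ]
rv [-17.1721 -44.3337 139.7855] [0. 0. 0.] True 26 [-43.2804   2.7124 -18.583  -42.2742 -72.7716  12.8258] step [ 8.4625  1.8174  4.0351 11.6723  5.2494 21.1308]
rv [-17.1721 -44.3337 139.7855] [ 0.08 -0.05  0.1 ] True 26 [-40.7155   5.5158  -2.3158 -40.4303 -81.2596   1.791 ] step [ 9.0789  1.7293  3.4116 10.4926  5.8229 20.146 ]Traceback (most recent call last):
  File "t2.py", line 21, in <module>
    print("rv",v,dx,ok,len(Q),Q[-1],"step",np.abs(np.diff(Q,axis=0)).max(0))
                                           ~~~~~~~~~~~~~~~~~~~~~~~~~~~~~^^^
    return umr_maximum(a, axis, None, out, keepdims, initial, where)
ValueError: zero-size array to reduction operation maximum which has no identity
```

```bash
for i in 1 2 3 4 5 6; do python3 -m pendant '[[[0,0,0,-0.089,-0.231,0.728,0.4],[0,0,0,-0.089,-0.231,0.728,0.4],[0,0,0,-0.089,-0.231,0.728,0.4],[0,0,0,-0.089,-0.231,0.728,0.4],[0,0,0,-0.089,-0.231,0.728,0.4],[0,0,0,-0.089,-0.231,0.728,0.4],[0,0,0,-0.089,-0.231,0.728,0.4],[0,0,0,-0.089,-0.231,0.728,0.4]]]' | sed -n 1,3p; done
cat > go.py <<'E'
# usage: go.py gx gy gz alpha psi roll : remaining move for the grasp point in tool units and turn, with reach check
import sys; from kin import *; from plant import r
np.set_printoptions(precision=3,suppress=True,linewidth=150)
s=r.get_state(); a=list(map(float,sys.argv[1:])); t,A=target(a[:3],*a[3:6])
A0=Ro.from_euler('xyz',s["eef_rot"],degrees=True).as_matrix()
rv=Ro.from_matrix(A0.T@A).as_rotvec(degrees=True)
print("t",s["time_s"],"grasp pt",s["tcp_pos"]+A0[:,2]*.003,"J",s["joints"],"w",s["gripper_width"],"F",s["contact_force"])
print("shift units, tool axes now",A0.T@(t-s["tcp_pos"])/.02,"after turn",A.T@(t-s["tcp_pos"])/.02,"turn units",rv/4)
N=15; Q,ok=chain([(s["tcp_pos"]+(t-s["tcp_pos"])*u,A0@Ro.from_rotvec(rv*u,degrees=True).as_matrix()) for u in np.linspace(1/N,1,N)],s["joints"])
print("ok",ok,"end J",Q[-1],"max step of 15",np.abs(np.diff(Q,axis=0)).max(0) if len(Q)>1 else None)
E
python3 go.py 0.4696 -0.2780 0.1459 50 45 180
```

```text
time_s: 9.0
tcp_pos: [0.3666, -0.2241, 0.2395]
eef_rot: [-157.9, -41.2, -34.9]
time_s: 9.8
tcp_pos: [0.3664, -0.2244, 0.2393]
eef_rot: [-149.4, -24.0, -55.7]
time_s: 10.6
tcp_pos: [0.3658, -0.2252, 0.2386]
eef_rot: [-148.1, -5.3, -72.4]
time_s: 11.4
tcp_pos: [0.3658, -0.225, 0.2387]
eef_rot: [-152.1, 12.9, -88.9]
time_s: 12.2
tcp_pos: [0.3658, -0.2251, 0.2387]
eef_rot: [-162.2, 28.9, -108.7]
time_s: 13.0
tcp_pos: [0.3659, -0.2252, 0.2387]
eef_rot: [179.6, 40.0, -135.3]
t 13.0 grasp pt [ 0.367 -0.224  0.236] J [-43.224   2.805 -18.445 -42.194 -72.935  12.487] w 0.06172127838015828 F [ 1.043 -1.248 -0.325]
shift units, tool axes now [ 1.578 -5.556  4.545] after turn [ 1.604 -5.535  4.561] turn units [ 0.044 -0.01  -0.061]
ok True end J [-40.624  18.069 -11.989 -45.11  -64.777  17.455] max step of 15 [0.216 1.03  0.562 0.201 0.694 0.385]
```

```bash
python3 -m pendant '[[[0.2,-0.695,0.57,0.0055,0,-0.0077,0.4],[0.2,-0.695,0.57,0.0055,0,-0.0077,0.4],[0.2,-0.695,0.57,0.0055,0,-0.0077,0.4],[0.2,-0.695,0.57,0.0055,0,-0.0077,0.4],[0.2,-0.695,0.57,0.0055,0,-0.0077,0.4],[0.2,-0.695,0.57,0.0055,0,-0.0077,0.4],[0.2,-0.695,0.57,0.0055,0,-0.0077,0.4],[0.2,-0.695,0.57,0.0055,0,-0.0077,0.4]]]'
python3 - <<'E'
from h import *
from plant import r,vision
s=r.get_state(); c=vision.capture("wrist"); c["state"]=s; pickle.dump(c,open("w2.pkl","wb")); cv2.imwrite("pics/w2.png",cv2.rotate(c["frame"],cv2.ROTATE_180))
E
python3 go.py 0.524 -0.2235 0.054 50 45 180
```

```text
time_s: 13.8
tcp_pos: [0.4691, -0.2799, 0.1475]
eef_rot: [-179.9, 39.9, -134.8]
contact_force: [0.3, 1.0, 0.7]
gripper_width: 0.0615
gripper_force: 0.0
t 13.85 grasp pt [ 0.472 -0.279  0.143] J [-40.519  18.422 -11.844 -45.097 -64.592  17.541] w 0.061102448811820156 F [ 2.32  -2.028 -1.625]
shift units, tool axes now [-0.064  0.102  5.868] after turn [-0.055  0.107  5.868] turn units [ 0.013 -0.021  0.009]
ok True end J [-33.879  25.338 -14.853 -51.307 -53.91   21.941] max step of 15 [0.465 0.531 0.311 0.48  0.776 0.353]
```

View pics/w2.png

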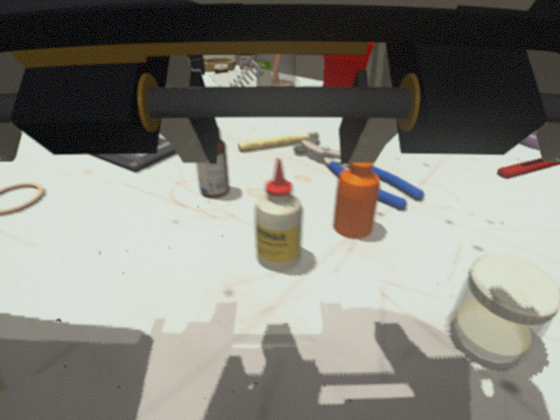

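The wrist view, rotated by 180°, shows the flux bottle upright at column 279, centred between the fingers, with its foot's near edge at about row 268. The orange bottle at (355,205) is clear to the right.

```bash
python3 - <<'E'
from h import *
c=pickle.load(open("w2.pkl","rb")); st=c["state"]
e=onplane(c,[[559-279,419-267]],0,st)[0]; print("near foot edge",e,"centre",e[:2]+.019*.7071)
L=onplane(c,[[559-254,419-205]],.062,st)[0];R=onplane(c,[[559-302,419-205]],.062,st)[0]; print("shoulder L/R @.062",L,R,(L+R)/2,np.linalg.norm(L-R))
f=c["frame"][::-1,::-1]; hsv=cv2.cvtColor(np.ascontiguousarray(f),cv2.COLOR_BGR2HSV).astype(int)
m=((hsv[...,0]<8)|(hsv[...,0]>172))&(hsv[...,1]>120); m[:, :262]=0; m[:,296:]=0; m[:155]=0; m[200:]=0
v,u=np.nonzero(m); print("red rows",v.min(),v.max(),u.mean()); print("tip @.094",onplane(c,[[559-u[v<v.min()+3].mean(),419-v.min()]],.094,st))
E
```

```text
near foot edge [ 0.51810138 -0.23366242  0.        ] centre [ 0.53153628 -0.22022752]
shoulder L/R @.062 [ 0.50427463 -0.22116674  0.062     ] [ 0.52934364 -0.2459822   0.062     ] [ 0.51680913 -0.23357447  0.062     ] 0.03527410729645885
red rows 165 194 278.5664739884393
tip @.094 [[ 0.51787815 -0.23311572  0.094     ]]
```

```bash
python3 -m pendant '[[[0,0,0.9,0,0,0,0.4],[0,0,0.9,0,0,0,0.4],[0,0,0.9,0,0,0,0.4],[0,0,0.9,0,0,0,0.4],[0,0,0.8,0,0,0,0.4],[0,0,0.7,0,0,0,0.4],[0,0,0.5,0,0,0,0.4],[0,0,0.2,0,0,0,0.4]]]' 15 | sed -n 1,4p; python3 go.py 0.525 -0.2255 0.054 50 45 180; python3 - <<'E'
from plant import vision
import cv2
cv2.imwrite("pics/w3.png",cv2.rotate(vision.capture("wrist")["frame"],cv2.ROTATE_180)[60:360,120:440])
E
```

```text
time_s: 14.65
tcp_pos: [0.5214, -0.2262, 0.0583]
eef_rot: [-179.8, 39.9, -134.7]
contact_force: [-0.2, 0.8, 0.2]
t 14.65 grasp pt [ 0.523 -0.225  0.056] J [-33.932  25.137 -14.81  -51.006 -54.081  21.874] w 0.06129032638645831 F [-0.188  0.829  0.168]
shift units, tool axes now [ 0.022 -0.103  0.11 ] after turn [ 0.022 -0.103  0.11 ] turn units [ 0.008 -0.029  0.056]
ok True end J [-33.976  25.473 -14.614 -51.219 -54.032  21.898] max step of 15 [0.004 0.023 0.014 0.019 0.009 0.012]
```

View pics/w3.png

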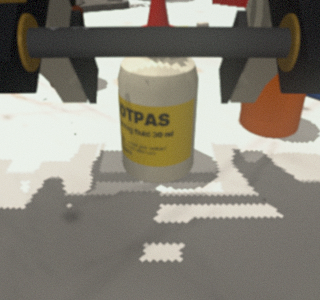

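The crop shows the bottle standing midway between the open fingers (bottle at column 158, fingers at 97 and 222), so I'll close on it.

```bash
python3 -m pendant '[[[0,0,0.1,0,0,0,-0.4],[0,0,0,0,0,0,-1],[0,0,0,0,0,0,-1],[0,0,0,0,0,0,-1],[0,0,0,0,0,0,-1],[0,0,0,0,0,0,-1],[0,0,0,0,0,0,-1],[0,0,0,0,0,0,-1]]]' 18; python3 go.py 0.55 -0.05 0.35 50 45 180
```

```text
time_s: 15.5
tcp_pos: [0.5223, -0.2261, 0.058]
eef_rot: [-179.7, 39.9, -134.7]
contact_force: [-0.7, 0.0, 4.3]
gripper_width: 0.037
gripper_force: 18.0
t 15.5 grasp pt [ 0.524 -0.225  0.056] J [-33.895  25.167 -14.793 -51.087 -53.972  21.94 ] w 0.037002296971088276 F [-0.711  0.031  4.329]
shift units, tool axes now [-14.917   5.174  -6.732] after turn [-14.904   5.249  -6.702] turn units [-0.015 -0.024  0.066]
ok True end J [ -8.318  -2.896 -10.652 -36.088 -61.063 -24.771] max step of 15 [1.971 2.297 0.938 1.289 0.578 3.314]
```

```bash
python3 -m pendant '[[[-0.1,0,-0.12,0,0,0,-1],[-0.4,0,-0.48,0,0,0,-1],[-0.55,0,-0.66,0,0,0,-1],[-0.55,0,-0.66,0,0,0,-1],[-0.55,0,-0.66,0,0,0,-1],[-0.55,0,-0.66,0,0,0,-1],[-0.55,0,-0.66,0,0,0,-1],[-0.55,0,-0.66,0,0,0,-1]]]' | sed -n '2,6p'
for i in 1 2; do python3 -m pendant '[[[-0.69,0.33,-0.13,0,0,0,-1],[-0.69,0.33,-0.13,0,0,0,-1],[-0.69,0.33,-0.13,0,0,0,-1],[-0.69,0.33,-0.13,0,0,0,-1],[-0.69,0.33,-0.13,0,0,0,-1],[-0.69,0.33,-0.13,0,0,0,-1],[-0.69,0.33,-0.13,0,0,0,-1],[-0.69,0.33,-0.13,0,0,0,-1]]]' | sed -n '2,6p'; done
python3 go.py 0.55 -0.05 0.35 50 45 180; python3 - <<'E'
import numpy as np
from kin import *; from plant import r
s=r.get_state(); q=s["joints"]; t=s["tcp_pos"]; A0=Ro.from_euler('xyz',s["eef_rot"],degrees=True).as_matrix()
v=np.array([-.718,0,.603])*4
Q,ok=chain([(t,A0@Ro.from_rotvec(v*k,degrees=True).as_matrix()) for k in range(2,49,2)],q); print(ok,len(Q),Q[-1].round(),(np.abs(np.diff(Q,axis=0)).max(0)/2).round(1))
B=A0@Ro.from_rotvec(v*48,degrees=True).as_matrix(); print("bottle axis before/after",(A0.T@[0,0,1]).round(2), (B@(A0.T@[0,0,1])).round(3))
E
```

```text
tcp_pos: [0.5216, -0.2258, 0.1779]
eef_rot: [-179.7, 39.9, -134.7]
contact_force: [0.2, 0.5, -0.5]
gripper_width: 0.037
gripper_force: 18.0
tcp_pos: [0.5341, -0.1373, 0.2642]
eef_rot: [-179.7, 39.9, -134.7]
contact_force: [0.6, 0.2, -1.1]
gripper_width: 0.0371
gripper_force: 18.0
tcp_pos: [0.5466, -0.0492, 0.3508]
eef_rot: [-179.7, 39.9, -134.7]
contact_force: [-0.6, -0.0, -1.0]
gripper_width: 0.0371
gripper_force: 18.0
t 17.9 grasp pt [ 0.548 -0.048  0.348] J [ -7.932  -3.179 -11.137 -35.901 -60.669 -24.81 ] w 0.037082327851720984 F [-0.603 -0.031 -1.037]
shift units, tool axes now [-0.048 -0.149 -0.06 ] after turn [-0.049 -0.149 -0.06 ] turn units [-0.014 -0.026  0.061]
ok True end J [ -8.318  -2.896 -10.652 -36.088 -61.063 -24.771] max step of 15 [0.026 0.029 0.05  0.013 0.033 0.003]
True 25 [ -39.   52.  -22. -113. -136. -113.] [1.8 1.8 2.2 1.9 4.  2.2]
bottle axis before/after [-0.64 -0.   -0.77] [-0.003 -0.003 -1.   ]
```

Path to fully inverted is clear of limits: flip and hold for 1.6 s.

```bash
for i in 1 2 3 4 5 6; do python3 -m pendant '[[[0,0,0,-0.718,0,0.603,-1],[0,0,0,-0.718,0,0.603,-1],[0,0,0,-0.718,0,0.603,-1],[0,0,0,-0.718,0,0.603,-1],[0,0,0,-0.718,0,0.603,-1],[0,0,0,-0.718,0,0.603,-1],[0,0,0,-0.718,0,0.603,-1],[0,0,0,-0.718,0,0.603,-1]]]' | sed -n '2,5p'; done
for i in 1 2; do python3 -m pendant '[[[0,0,0,0,0,0,-1],[0,0,0,0,0,0,-1],[0,0,0,0,0,0,-1],[0,0,0,0,0,0,-1],[0,0,0,0,0,0,-1],[0,0,0,0,0,0,-1],[0,0,0,0,0,0,-1],[0,0,0,0,0,0,-1]]]' | sed -n '1,6p'; done
python3 - <<'E'
from plant import vision
import cv2
cv2.imwrite("pics/s_flip.png",vision.capture("scene")["frame"])
E
```

```text
tcp_pos: [0.5467, -0.0499, 0.3503]
eef_rot: [143.1, 33.7, -157.5]
contact_force: [0.8, 0.4, -2.1]
gripper_width: 0.0366
tcp_pos: [0.5468, -0.0499, 0.3501]
eef_rot: [114.0, 18.6, -170.8]
contact_force: [0.6, 0.1, -1.3]
gripper_width: 0.037
tcp_pos: [0.5468, -0.0499, 0.3499]
eef_rot: [90.2, -0.1, -174.8]
contact_force: [0.3, -0.3, -1.0]
gripper_width: 0.0374
tcp_pos: [0.5468, -0.0498, 0.3498]
eef_rot: [66.3, -18.9, -170.8]
contact_force: [-0.6, 0.6, -1.5]
gripper_width: 0.0367
tcp_pos: [0.5468, -0.0497, 0.3499]
eef_rot: [37.2, -34.0, -157.6]
contact_force: [0.4, -0.6, -0.7]
gripper_width: 0.0368
tcp_pos: [0.5469, -0.0496, 0.3499]
eef_rot: [0.1, -40.2, -134.8]
contact_force: [0.2, 0.1, -1.3]
gripper_width: 0.0369
time_s: 23.5
tcp_pos: [0.5471, -0.0498, 0.3496]
eef_rot: [0.2, -40.2, -135.0]
contact_force: [0.6, -0.1, -0.6]
gripper_width: 0.0371
gripper_force: 18.0
time_s: 24.3
tcp_pos: [0.5471, -0.0498, 0.3496]
eef_rot: [0.2, -40.2, -135.0]
contact_force: [-0.1, -0.0, -0.6]
gripper_width: 0.0368
gripper_force: 18.0
```

View pics/s_flip.png

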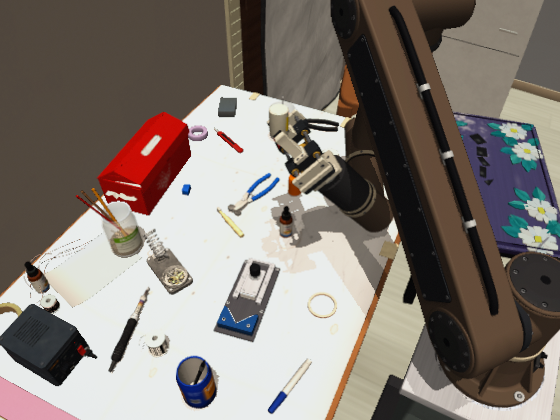

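The scene view shows the bottle inverted in the gripper, its white foot uppermost at about (279,112), with the dropper bottle still in place at (286,222). Now I'll turn it back.

```bash
for i in 1 2 3 4 5 6; do python3 -m pendant '[[[0,0,0,0.718,0,-0.603,-1],[0,0,0,0.718,0,-0.603,-1],[0,0,0,0.718,0,-0.603,-1],[0,0,0,0.718,0,-0.603,-1],[0,0,0,0.718,0,-0.603,-1],[0,0,0,0.718,0,-0.603,-1],[0,0,0,0.718,0,-0.603,-1],[0,0,0,0.718,0,-0.603,-1]]]' | sed -n '1,5p' | tail -5 > last.txt; done; cat last.txt
python3 go.py 0.5188 0.1725 0.20 50 45 180
python3 - <<'E'
from h import *
from plant import r,vision
s=r.get_state(); d={"state":s,"scene":vision.capture("scene"),"side":vision.capture("side"),"wrist":vision.capture("wrist")}; pickle.dump(d,open("cap4.pkl","wb"))
a=d["side"]["frame"]; b=cv2.rotate(d["wrist"]["frame"],cv2.ROTATE_180); cv2.imwrite("pics/up.png",cv2.hconcat([a[20:300,180:440],b[20:300,120:440]]))
E
```

```text
time_s: 29.15
tcp_pos: [0.5465, -0.0496, 0.3494]
eef_rot: [-179.6, 39.9, -134.6]
contact_force: [0.3, 1.6, -1.6]
gripper_width: 0.037
t 29.15 grasp pt [ 0.548 -0.048  0.347] J [ -7.957  -3.149 -11.272 -35.925 -60.497 -24.614] w 0.03700102572430591 F [ 0.283  1.57  -1.587]
shift units, tool axes now [-0.534  8.851  9.972] after turn [-0.465  8.833  9.991] turn units [-0.029 -0.028  0.081]
ok True end J [ 29.911  -2.878 -35.289 -28.049 -20.847 -51.86 ] max step of 15 [2.856 0.686 1.794 1.166 3.073 2.893]
```

View pics/up.png

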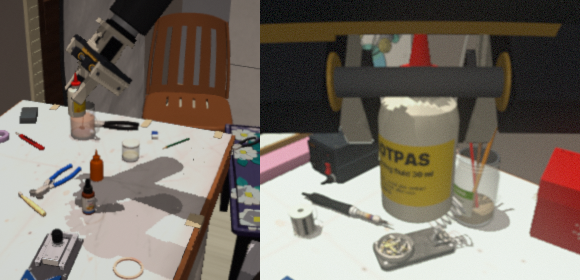

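The side crop on the left shows the bottle upright again in the gripper. In the wrist crop it is centred at about column 418 of the composite, and its foot row matches the one at grasping, so it has not slipped. Next I'll carry it above the clamp.

```bash
for i in 1 2; do python3 -m pendant '[[[-0.033,0.545,0.615,0,0,0,-1],[-0.033,0.545,0.615,0,0,0,-1],[-0.033,0.545,0.615,0,0,0,-1],[-0.033,0.545,0.615,0,0,0,-1],[-0.033,0.545,0.615,0,0,0,-1],[-0.033,0.545,0.615,0,0,0,-1],[-0.033,0.545,0.615,0,0,0,-1],[-0.033,0.545,0.615,0,0,0,-1]]]' | sed -n '1,5p'; done; python3 go.py 0.5196 0.1686 0.20 50 45 180;  python3 go.py 0.5196 0.1686 0.068 50 45 180
```

```text
time_s: 30.1
tcp_pos: [0.5327, 0.0596, 0.2762]
eef_rot: [-180.0, 39.8, -134.8]
contact_force: [0.5, 0.3, -0.2]
gripper_width: 0.0367
time_s: 30.9
tcp_pos: [0.5183, 0.1685, 0.2037]
eef_rot: [-179.9, 39.8, -134.8]
contact_force: [0.5, 0.3, -0.2]
gripper_width: 0.0373
t 30.9 grasp pt [0.52  0.17  0.201] J [ 29.477  -2.902 -34.975 -27.917 -21.507 -51.59 ] w 0.03734560864137841 F [ 0.483  0.27  -0.233]
shift units, tool axes now [ 0.083 -0.041  0.025] after turn [ 0.083 -0.042  0.024] turn units [ 0.006 -0.056  0.03 ]
ok True end J [ 28.964  -2.79  -34.845 -28.922 -21.541 -50.382] max step of 15 [0.039 0.008 0.009 0.074 0.004 0.091]
t 30.9 grasp pt [0.52  0.17  0.201] J [ 29.477  -2.902 -34.975 -27.917 -21.507 -51.59 ] w 0.03734560864137841 F [ 0.483  0.27  -0.233]
shift units, tool axes now [ 4.306 -0.035  5.097] after turn [ 4.326 -0.042  5.08 ] turn units [ 0.006 -0.056  0.03 ]
ok True end J [ 15.294  12.301 -31.504 -62.419 -21.062  -5.631] max step of 15 [1.222 1.146 0.31  2.494 0.519 3.525]
```

```bash
python3 -m pendant '[[[0.45,-0.005,0.53,0,-0.007,0.004,-1],[0.45,-0.005,0.53,0,-0.007,0.004,-1],[0.45,-0.005,0.53,0,-0.007,0.004,-1],[0.45,-0.005,0.53,0,-0.007,0.004,-1],[0.45,-0.005,0.53,0,-0.007,0.004,-1],[0.45,-0.005,0.53,0,-0.007,0.004,-1],[0.45,-0.005,0.53,0,-0.007,0.004,-1],[0.4,-0.005,0.47,0,-0.007,0.004,-1]]]' | sed -n '1,5p'; python3 go.py 0.5196 0.1686 0.068 50 45 180
python3 - <<'E'
from h import *
from plant import r,vision
s=r.get_state(); d={"state":s,"scene":vision.capture("scene"),"wrist":vision.capture("wrist")}; pickle.dump(d,open("cap5.pkl","wb"))
a=d["scene"]["frame"][215:355,180:340]; b=cv2.rotate(d["wrist"]["frame"],cv2.ROTATE_180)[60:,:]
a=cv2.resize(a,(411,360),interpolation=cv2.INTER_CUBIC); b=cv2.resize(b,(388,250)); b=cv2.copyMakeBorder(b,0,110,0,0,cv2.BORDER_CONSTANT); cv2.imwrite("pics/pre.png",cv2.hconcat([a,b]))
E
```

```text
time_s: 31.7
tcp_pos: [0.519, 0.1671, 0.0939]
eef_rot: [179.9, 40.1, -135.0]
contact_force: [-0.5, -0.9, -1.2]
gripper_width: 0.0371
t 31.7 grasp pt [0.52  0.168 0.092] J [ 18.152   9.4   -31.958 -56.191 -20.551 -14.406] w 0.037133647042109745 F [-0.533 -0.89  -1.159]
shift units, tool axes now [0.776 0.029 0.889] after turn [0.775 0.03  0.889] turn units [ 0.016  0.016 -0.004]
ok True end J [ 15.294  12.301 -31.504 -62.419 -21.062  -5.631] max step of 15 [0.195 0.198 0.034 0.43  0.042 0.6  ]
```

View pics/pre.png

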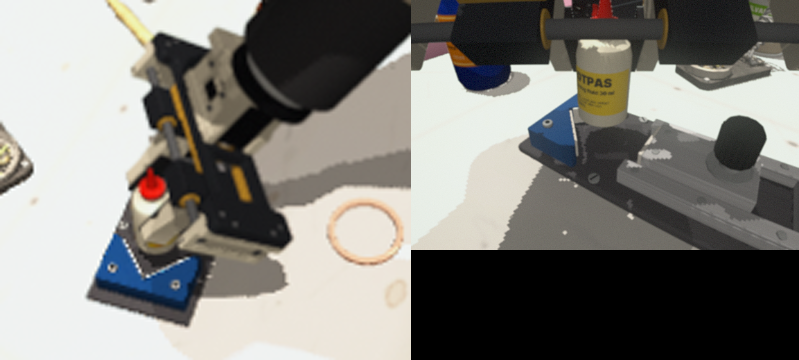

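The scene crop on the left shows the bottle just in front of the V mouth, with the cap at (150,183) of the crop and the V's apex at (147,275). The wrist crop shows it between the blue V and the jaw. I'll check the offset from the cap ray before lowering it.

```bash
python3 - <<'E'
from h import *
d=pickle.load(open("cap5.pkl","rb")); c=d["scene"]; np.set_printoptions(precision=4,suppress=True)
hsv=cv2.cvtColor(c["frame"],cv2.COLOR_BGR2HSV).astype(int); m=((hsv[...,0]<8)|(hsv[...,0]>172))&(hsv[...,1]>110); m[:265]=0;m[300:]=0;m[:,:225]=0;m[:,:][:,255:]=0
v,u=np.nonzero(m); print(len(u),u.mean(),v.mean())
R=np.array([[np.cos(.2094),-np.sin(.2094)],[np.sin(.2094),np.cos(.2094)]])
for z in (.107,.115): p=onplane(c,[[u.mean(),v.mean()]],z)[0]; print(p,"clamp",(p[:2]-[.5283,.1275])@R)
w=d["wrist"]; st=d["state"]; g=cv2.rotate(w["frame"],cv2.ROTATE_180)
P,_=cloud(w,np.ones(w["depth"].shape,bool),st); h=cv2.cvtColor(w["frame"],cv2.COLOR_BGR2HSV).reshape(-1,3)
# bottle body from wrist depth
Pa,uv=cloud(w,np.ones(w["depth"].shape,bool),st); k=(np.hypot(Pa[:,0]-.52,Pa[:,1]-.168)<.03)&(Pa[:,2]>.045)&(Pa[:,2]<.07); Q=Pa[k,:2]
from scipy.optimize import least_squares
f=least_squares(lambda x:np.hypot(Q[:,0]-x[0],Q[:,1]-x[1])-.019,[.52,.168],loss='soft_l1',f_scale=.001); print("circle",f.x,(f.x-[.5283,.1275])@R,len(Q),"min z of bottle",np.percentile(Pa[(np.hypot(Pa[:,0]-f.x[0],Pa[:,1]-f.x[1])<.021)&(Pa[:,2]>.02),2],1))
E
```

```text
102 238.58823529411765 286.6666666666667
[0.5222 0.1672 0.107 ] clamp [0.0023 0.0401]
[0.5189 0.1716 0.115 ] clamp [-0.0001  0.0451]
circle [0.5226 0.1701] [0.0032 0.0428] 3230 min z of bottle 0.038971519645790674
```

```bash
python3 -m pendant '[[[0.14,0,0.166,0,0,0,-1],[0.14,0,0.166,0,0,0,-1],[0.14,0,0.166,0,0,0,-1],[0.14,0,0.166,0,0,0,-1],[0.14,0,0.166,0,0,0,-1],[0.1,0,0.12,0,0,0,-1],[0,0,0,0,0,0,-1],[0,0,0,0,0,0,-1]]]' | sed -n '2,5p'; python3 -m pendant '[[[0.016,0,0.019,0,0,0,-1],[0.016,0,0.019,0,0,0,-1],[0.016,0,0.019,0,0,0,-1],[0.016,0,0.019,0,0,0,-1],[0,0,0,0,0,0,-1],[0,0,0,0,0,0,-1],[0,0,0,0,0,0,-1],[0,0,0,0,0,0,-1]]]' | sed -n '1,5p'; python3 go.py 0.5196 0.1686 0.0635 50 45 180
```

```text
tcp_pos: [0.5189, 0.1667, 0.0702]
eef_rot: [-179.9, 40.1, -134.9]
contact_force: [-0.3, -0.1, -0.7]
gripper_width: 0.037
time_s: 33.4
tcp_pos: [0.5188, 0.1668, 0.0683]
eef_rot: [-179.9, 40.1, -134.8]
contact_force: [-0.5, 0.1, -0.2]
gripper_width: 0.037
t 33.4 grasp pt [0.52  0.168 0.066] J [ 14.77   12.62  -31.385 -63.266 -21.259  -4.26 ] w 0.0370480493010401 F [-0.499  0.134 -0.17 ]
shift units, tool axes now [0.085 0.037 0.092] after turn [0.084 0.037 0.092] turn units [-0.009  0.028  0.029]
ok True end J [ 14.692  12.886 -31.408 -63.636 -21.225  -3.877] max step of 15 [0.017 0.018 0.013 0.045 0.003 0.056]
```

```bash
for i in 1 2; do python3 -m pendant '[[[0.016,0,0.019,0,0,0,-1],[0.016,0,0.019,0,0,0,-1],[0.016,0,0.019,0,0,0,-1],[0,0,0,0,0,0,-1],[0,0,0,0,0,0,-1],[0,0,0,0,0,0,-1],[0,0,0,0,0,0,-1],[0,0,0,0,0,0,-1]]]' | sed -n '1,4p'; done
```

```text
time_s: 34.2
tcp_pos: [0.5188, 0.1668, 0.0668]
eef_rot: [-179.9, 40.1, -134.8]
contact_force: [0.3, 0.2, -1.0]
time_s: 35.0
tcp_pos: [0.5193, 0.1671, 0.066]
eef_rot: [-179.9, 40.2, -134.8]
contact_force: [-1.0, 0.9, 5.8]
```

Contact with the plate (5.8 N up). Release, then retreat along the tool axis.

```bash
python3 -m pendant '[[[0,0,0,0,0,0,-0.05],[0,0,0,0,0,0,0.1],[0,0,0,0,0,0,0.3],[0,0,0,0,0,0,0.4],[0,0,0,0,0,0,0.4],[0,0,0,0,0,0,0.4],[0,0,0,0,0,0,0.4],[0,0,-0.1,0,0,0,0.4]]]' | sed -n '1,6p'; python3 -m pendant '[[[0,0,-0.3,0,0,0,0.4],[0,0,-0.7,0,0,0,0.4],[0,0,-1,0,0,0,0.4],[0,0,-1,0,0,0,0.4],[0,0,-1,0,0,0,0.4],[0,0,-1,0,0,0,0.4],[0,0,-1,0,0,0,0.4],[0,0,-1,0,0,0,0.4]]]' | sed -n '1,4p'
python3 - <<'E'
from h import *
from plant import r,vision
s=r.get_state(); d={"state":s,"scene":vision.capture("scene"),"side":vision.capture("side"),"wrist":vision.capture("wrist")}; pickle.dump(d,open("cap6.pkl","wb"))
np.set_printoptions(precision=4,suppress=True)
R=np.array([[np.cos(.2094),-np.sin(.2094)],[np.sin(.2094),np.cos(.2094)]])
from scipy.optimize import least_squares
for n in ("scene","side","wrist"):
    c=d[n]; P,uv=cloud(c,np.ones(c["depth"].shape,bool),s if n=="wrist" else None)
    k=(np.hypot(P[:,0]-.522,P[:,1]-.17)<.03)&(P[:,2]>.03)&(P[:,2]<.07); Q=P[k,:2]
    if len(Q)>30:
        f=least_squares(lambda x:np.hypot(Q[:,0]-x[0],Q[:,1]-x[1])-.019,[.52,.168],loss='soft_l1',f_scale=.001); print(n,len(Q),"circle",f.x,"clamp",(f.x-[.5283,.1275])@R, "top",np.percentile(P[(np.hypot(P[:,0]-f.x[0],P[:,1]-f.x[1])<.01),2],99))
    g=cv2.cvtColor(c["frame"],cv2.COLOR_BGR2GRAY)[uv[:,1],uv[:,0]]; k=(g<70)&(P[:,2]>.056)&(P[:,2]<.068)&(np.hypot(P[:,0]-.538,P[:,1]-.08)<.025)
    if k.sum()>10: p=P[k,:2]; m=(p.min(0)+p.max(0))/2; print(n,"knob",k.sum(),p.mean(0),m,"clamp",(m-[.5283,.1275])@R)
A=Ro.from_euler('xyz',s["eef_rot"],degrees=True).as_matrix()
E
python3 go.py 0.538 0.080 0.16 90 12 0; python3 go.py 0.538 0.080 0.16 90 12 180;  python3 go.py 0.538 0.080 0.16 90 102 180;  python3 go.py 0.538 0.080 0.16 90 102 0
```

```text
time_s: 35.8
tcp_pos: [0.5179, 0.1659, 0.0667]
eef_rot: [-179.9, 40.1, -134.9]
contact_force: [0.2, 0.1, 0.5]
gripper_width: 0.0614
gripper_force: 0.0
time_s: 36.6
tcp_pos: [0.4534, 0.1016, 0.1749]
eef_rot: [-179.8, 40.1, -134.8]
contact_force: [1.1, -0.8, 0.5]
scene 260 circle [0.5196 0.1693] clamp [0.0002 0.0427] top 0.10119072497357322
scene knob 73 [0.5373 0.0797] [0.5376 0.0789] clamp [-0.001  -0.0495]
side 329 circle [0.5208 0.1685] clamp [0.0012 0.0417] top 0.10335485759892857
side knob 59 [0.5368 0.0809] [0.5382 0.0788] clamp [-0.0004 -0.0497]
wrist 1972 circle [0.5223 0.1703] clamp [0.003  0.0432] top 0.09979190720576593
wrist knob 52 [0.5342 0.0743] [0.5371 0.0755] clamp [-0.0022 -0.0527]
t 36.75 grasp pt [0.455 0.103 0.173] J [ 17.833  -6.768 -38.479 -40.28  -27.    -31.385] w 0.061564546966938596 F [ 0.494  0.073 -1.172]
shift units, tool axes now [-1.26  -3.755  1.896] after turn [3.883 1.955 0.619] turn units [-12.771   3.726 -34.775]
ok True end J [ 29.103  12.483 -22.708  -0.    -54.81   72.897] max step of 15 [ 4.806  2.807  3.896  4.244  7.059 14.732]
t 36.75 grasp 
[... 420 characters left out ...]
68 -38.479 -40.28  -27.    -31.385] w 0.061564546966938596 F [ 0.494  0.073 -1.172]
shift units, tool axes now [-1.26  -3.755  1.896] after turn [ 1.955 -3.883  0.619] turn units [ -5.038   9.188 -13.603]
ok True end J [ 29.103  12.483 -22.708  -0.    -54.81  -17.103] max step of 15 [0.91  1.314 1.293 3.333 2.159 1.333]
t 36.75 grasp pt [0.455 0.103 0.173] J [ 17.833  -6.768 -38.479 -40.28  -27.    -31.385] w 0.061564546966938596 F [ 0.494  0.073 -1.172]
shift units, tool axes now [-1.26  -3.755  1.896] after turn [-1.955  3.883  0.619] turn units [10.705  5.87  29.283]
ok False end J [ 35.531  -9.524 -54.521  -2.248  -8.264 -95.798] max step of 15 [ 9.144  1.522 10.617 25.013 10.217 38.335]
```

The depth fits put the bottle upright at clamp (1, 42.5) mm with its top at 0.102, and the knob at clamp y ≈ -49.6, so the jaw is at about 0.011. Now I'll turn the tool down so the fingers close across the slide, and go over the knob.

```bash
for i in 1 2; do python3 -m pendant '[[[0,0,0,-0.315,0.574,-0.85,0.3],[0,0,0,-0.315,0.574,-0.85,0.3],[0,0,0,-0.315,0.574,-0.85,0.3],[0,0,0,-0.315,0.574,-0.85,0.3],[0,0,0,-0.315,0.574,-0.85,0.3],[0,0,0,-0.315,0.574,-0.85,0.3],[0,0,0,-0.315,0.574,-0.85,0.3],[0,0,0,-0.315,0.574,-0.85,0.3]]]' | sed -n '1,4p'; done; python3 go.py 0.538 0.079 0.12 90 102 180
```

```text
time_s: 37.55
tcp_pos: [0.4541, 0.1024, 0.173]
eef_rot: [-174.7, 19.8, -104.5]
contact_force: [0.1, 0.0, 0.3]
time_s: 38.35
tcp_pos: [0.4541, 0.1025, 0.173]
eef_rot: [179.7, -0.1, -77.9]
contact_force: [-0.1, 0.8, -1.1]
t 38.35 grasp pt [0.454 0.102 0.17 ] J [ 36.986   4.678 -30.811  -0.093 -54.835 -24.81 ] w 0.05705483562390805 F [-0.075  0.752 -1.123]
shift units, tool axes now [ 2.026 -3.871  2.479] after turn [ 2.02  -3.861  2.498] turn units [ 0.082 -0.017  0.031]
ok True end J [ 29.005  15.026 -25.433  -0.    -49.541 -17.005] max step of 15 [0.613 0.704 0.422 0.01  0.439 0.6  ]
```

```bash
python3 -m pendant '[[[0.253,-0.484,0.31,0.01,0,0.004,0.3],[0.253,-0.484,0.31,0.01,0,0.004,0.3],[0.253,-0.484,0.31,0.01,0,0.004,0.3],[0.253,-0.484,0.31,0.01,0,0.004,0.3],[0.253,-0.484,0.31,0.01,0,0.004,0.3],[0.253,-0.484,0.31,0.01,0,0.004,0.3],[0.253,-0.484,0.31,0.01,0,0.004,0.3],[0.253,-0.484,0.31,0.01,0,0.004,0.3]]]' | sed -n '1,4p';  python3 go.py 0.538 0.079 0.053 90 102 180
python3 - <<'E'
from h import *
from plant import r,vision
s=r.get_state(); c=vision.capture("wrist"); P,uv=cloud(c,np.ones(c["depth"].shape,bool),s)
R=np.array([[np.cos(.2094),-np.sin(.2094)],[np.sin(.2094),np.cos(.2094)]])
g=cv2.cvtColor(c["frame"],cv2.COLOR_BGR2GRAY)[uv[:,1],uv[:,0]]; k=(g<80)&(P[:,2]>.054)&(P[:,2]<.07)&(np.hypot(P[:,0]-.538,P[:,1]-.08)<.025)
p=P[k,:2]; print(k.sum(), p.mean(0) if k.any() else 0, (p.min(0)+p.max(0))/2 if k.any() else 0)
cv2.imwrite("pics/w7.png",c["frame"])
E
```

```text
time_s: 39.15
tcp_pos: [0.5391, 0.0782, 0.1237]
eef_rot: [-179.9, 0.0, -78.2]
contact_force: [-0.2, -0.4, -0.1]
t 39.15 grasp pt [0.539 0.078 0.121] J [ 28.885  14.998 -25.373   0.03  -49.495 -17.072] w 0.056901686440029076 F [-0.169 -0.411 -0.098]
shift units, tool axes now [-0.05   0.052  3.382] after turn [-0.051  0.044  3.383] turn units [-0.034  0.004 -0.042]
ok True end J [ 29.005  20.094 -29.266  -0.    -40.64  -17.005] max step of 15 [0.008 0.371 0.303 0.002 0.597 0.007]
1106 [0.54390558 0.07502314] [0.54394705 0.0762183 ]
```

View pics/w7.png

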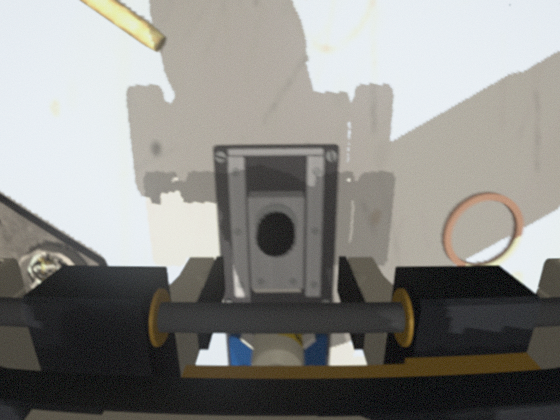

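The wrist view shows the black knob at (276,234), between the open fingers (about 222 and 340) and a few pixels left of their midline, so I'll shift 2 mm that way while going down.

```bash
python3 -m pendant '[[[0,-0.03,0.45,0,0,0,0.3],[0,-0.03,0.45,0,0,0,0.3],[0,-0.02,0.45,0,0,0,0.3],[0,-0.02,0.45,0,0,0,0.3],[0,0,0.45,0,0,0,0.3],[0,0,0.45,0,0,0,0.3],[0,0,0.4,0,0,0,0.3],[0,0,0.26,0,0,0,0.3]]]' 10 | sed -n '1,4p'
python3 -m pendant '[[[0,0,0,0,0,0,0],[0,0,0,0,0,0,-0.3],[0,0,0,0,0,0,-1],[0,0,0,0,0,0,-1],[0,0,0,0,0,0,-1],[0,0,0,0,0,0,-1],[0,0,0,0,0,0,-1],[0,0,0,0,0,0,-1]]]' 10; python3 go.py 0.538 0.079 0.053 90 102 180
```

```text
time_s: 40.0
tcp_pos: [0.54, 0.0789, 0.0561]
eef_rot: [-179.9, 0.0, -78.2]
contact_force: [-0.0, 0.0, 0.5]
time_s: 40.8
tcp_pos: [0.5414, 0.0794, 0.0575]
eef_rot: [-179.7, 0.0, -78.1]
contact_force: [4.7, 0.2, -1.4]
gripper_width: 0.0233
gripper_force: 10.0
t 40.8 grasp pt [0.541 0.079 0.054] J [ 28.899  20.122 -28.961   0.07  -40.666 -17.08 ] w 0.0232533978716774 F [ 4.701  0.166 -1.422]
shift units, tool axes now [-0.013  0.17   0.073] after turn [-0.014  0.169  0.074] turn units [-0.063  0.007 -0.032]
ok True end J [ 29.005  20.094 -29.266  -0.    -40.64  -17.005] max step of 15 [0.007 0.01  0.044 0.005 0.017 0.007]
```

```bash
python3 -m pendant '[[[-0.05,-0.06,0,0,0,0,-1],[-0.1,0,0,0,0,0,-1],[-0.1,0,0,0,0,0,-1],[-0.1,0,0,0,0,0,-1],[-0.1,0,0,0,0,0,-1],[-0.1,0,0,0,0,0,-1],[-0.1,0,0,0,0,0,-1],[-0.1,0,0,0,0,0,-1]]]' 15;python3 -m pendant '[[[-0.05,0,0,0,0,0,-1],[-0.05,0,0,0,0,0,-1],[-0.05,0,0,0,0,0,-1],[-0.05,0,0,0,0,0,-1],[-0.05,0,0,0,0,0,-1],[0,0,0,0,0,0,-1],[0,0,0,0,0,0,-1],[0,0,0,0,0,0,-1]]]' | sed -n 1,5p
python3 - <<'E'
from h import *
from plant import r,vision
s=r.get_state(); c=vision.capture("scene"); cv2.imwrite("pics/s8.png",c["frame"]); P,uv=cloud(c,np.ones(c["depth"].shape,bool))
R=np.array([[np.cos(.2094),-np.sin(.2094)],[np.sin(.2094),np.cos(.2094)]]); print("tcp clamp",(s["tcp_pos"][:2]-[.5283,.1275])@R)
from scipy.optimize import least_squares
k=(np.hypot(P[:,0]-.52,P[:,1]-.174)<.028)&(P[:,2]>.03)&(P[:,2]<.07); Q=P[k,:2]
f=least_squares(lambda x:np.hypot(Q[:,0]-x[0],Q[:,1]-x[1])-.019,[.52,.172],loss='soft_l1',f_scale=.001); print(len(Q),"bottle clamp",(f.x-[.5283,.1275])@R,"top",np.percentile(P[(np.hypot(P[:,0]-f.x[0],P[:,1]-f.x[1])<.01)&(P[:,2]<.12),2],99))
E
```

```text
time_s: 41.6
tcp_pos: [0.5383, 0.0941, 0.0574]
eef_rot: [-179.9, 0.0, -78.1]
contact_force: [1.6, -1.2, 5.9]
gripper_width: 0.0234
gripper_force: 15.0
time_s: 42.4
tcp_pos: [0.5372, 0.099, 0.0573]
eef_rot: [-179.9, 0.0, -78.1]
contact_force: [1.0, -0.3, 6.4]
gripper_width: 0.0231
tcp clamp [ 0.00280829 -0.02971038]
259 bottle clamp [0.00030311 0.04258362] top 0.08622756098022603
```

```bash
cat > b.py <<'E'
from h import *
from plant import r,vision
from scipy.optimize import least_squares
s=r.get_state(); R=np.array([[np.cos(.2094),-np.sin(.2094)],[np.sin(.2094),np.cos(.2094)]]); print("tcp clamp",(s["tcp_pos"][:2]-[.5283,.1275])@R,"F clamp",s["contact_force"][:2]@R,s["contact_force"][2])
for n in ("scene","side"):
    c=vision.capture(n); P,uv=cloud(c,np.ones(c["depth"].shape,bool)); k=(np.hypot(P[:,0]-.518,P[:,1]-.177)<.028)&(P[:,2]>.03)&(P[:,2]<.07); Q=P[k,:2]
    f=least_squares(lambda x:np.hypot(Q[:,0]-x[0],Q[:,1]-x[1])-.019,[.52,.175],loss='soft_l1',f_scale=.001); print(n,len(Q),"bottle clamp",(f.x-[.5283,.1275])@R)
E
for i in 1 2; do python3 -m pendant '[[[-0.04,0,0,0,0,0,-1],[-0.04,0,0,0,0,0,-1],[-0.04,0,0,0,0,0,-1],[-0.04,0,0,0,0,0,-1],[-0.04,0,0,0,0,0,-1],[0,0,0,0,0,0,-1],[0,0,0,0,0,0,-1],[0,0,0,0,0,0,-1]]]' | sed -n 2,5p; python3 b.py; done
```

```text
tcp_pos: [0.5364, 0.1028, 0.0574]
eef_rot: [-179.9, 0.0, -78.1]
contact_force: [0.4, -1.4, 6.4]
gripper_width: 0.0233
tcp clamp [ 0.0028046  -0.02580917] F clamp [ 0.08124032 -1.40273872] 6.440632594699473
scene 265 bottle clamp [-9.16468267e-05  4.65522188e-02]
side 338 bottle clamp [0.00103948 0.04564136]
tcp_pos: [0.5357, 0.106, 0.0573]
eef_rot: [-179.9, -0.0, -78.1]
contact_force: [3.0, -7.0, 5.9]
gripper_width: 0.0233
tcp clamp [ 0.00274381 -0.02257483] F clamp [ 1.44966449 -7.43635712] 5.902770314894411
scene 262 bottle clamp [0.0003415  0.04955169]
side 332 bottle clamp [0.00132793 0.0486733 ]
```

```bash
python3 -m pendant '[[[-0.02,0,0,0,0,0,-1],[-0.02,0,0,0,0,0,-1],[0,0,0,0,0,0,-1],[0,0,0,0,0,0,-1],[0,0,0,0,0,0,-1],[0,0,0,0,0,0,-1],[0,0,0,0,0,0,-1],[0,0,0,0,0,0,-1]]]' | sed -n 2,5p; python3 b.py
```

```text
tcp_pos: [0.5356, 0.1062, 0.0574]
eef_rot: [-179.9, -0.1, -78.1]
contact_force: [4.7, -9.8, 4.5]
gripper_width: 0.0234
tcp clamp [ 0.00272079 -0.02239678] F clamp [  2.51127687 -10.60008794] 4.507029756734623
scene 252 bottle clamp [0.00042234 0.04942387]
side 347 bottle clamp [0.0013316  0.04852945]
```

The jaw is stopped against the seated bottle (10.6 N, 0.2 mm motion for 0.8 mm commanded). Release, lift and look.

```bash
python3 -m pendant '[[[0,0,0,0,0,0,-0.2],[0,0,0,0,0,0,0.1],[0,0,0,0,0,0,0.3],[0,0,0,0,0,0,0.3],[0,0,0,0,0,0,0.3],[0,0,0,0,0,0,0.3],[0,0,-0.1,0,0,0,0.3],[0,0,-0.3,0,0,0,0.3]]]' | sed -n 2,5p; for i in 1 2; do python3 -m pendant '[[[0,0,-0.6,0,0,0,0.3],[0.1,0,-0.7,0,0,0,0.3],[0.4,0,-0.7,0,0,0,0.3],[0.8,0,-0.7,0,0,0,0.3],[0.8,0,-0.7,0,0,0,0.3],[0.8,0,-0.7,0,0,0,0.3],[0.8,0,-0.7,0,0,0,0.3],[0.8,0,-0.4,0,0,0,0.3]]]' | sed -n 1,4p; done; python3 b.py; python3 - <<'E'
from h import *
from plant import vision
R=np.array([[np.cos(.2094),-np.sin(.2094)],[np.sin(.2094),np.cos(.2094)]]); f=[]
for n,(a,b,e,g2) in dict(scene=(170,190,330,350),side=(160,190,320,350)).items():
    c=vision.capture(n); P,uv=cloud(c,np.ones(c["depth"].shape,bool)); g=cv2.cvtColor(c["frame"],cv2.COLOR_BGR2GRAY)[uv[:,1],uv[:,0]]
    k=(g<70)&(P[:,2]>.056)&(P[:,2]<.068)&(np.hypot(P[:,0]-.533,P[:,1]-.105)<.025); p=P[k,:2]; print(n,"knob",k.sum(),((p.min(0)+p.max(0))/2-[.5283,.1275])@R)
    for nm,x,y in (("drop",.552,-.089),("jar",.561,-.381)):
        q=P[(np.hypot(P[:,0]-x,P[:,1]-y)<.04)&(P[:,2]>.015)]; print("  ",nm,q.min(0),q.max(0))
    f.append(cv2.resize(c["frame"][b:g2,a:e],(400,400),interpolation=cv2.INTER_CUBIC))
cv2.imwrite("pics/fin.png",cv2.hconcat(f))
E
```

```text
tcp_pos: [0.5351, 0.1073, 0.0648]
eef_rot: [-179.9, -0.0, -78.2]
contact_force: [-0.2, -0.7, -0.2]
gripper_width: 0.0568
time_s: 46.75
tcp_pos: [0.5545, 0.0187, 0.1716]
eef_rot: [-179.7, 0.0, -78.1]
contact_force: [0.4, -0.2, -0.5]
time_s: 47.55
tcp_pos: [0.5724, -0.0692, 0.2753]
eef_rot: [-179.7, -0.0, -78.1]
contact_force: [0.3, -0.8, 0.5]
tcp clamp [ 0.00227482 -0.20158735] F clamp [ 0.11840063 -0.81511522] 0.5452864862218036
scene 273 bottle clamp [0.00073516 0.04954544]
side 331 bottle clamp [0.00128504 0.04859449]
scene knob 74 [ 0.0001452  -0.02305144]
   drop [ 0.5135783  -0.10598424  0.01515435] [ 0.56669691 -0.04903307  0.51702451]
   jar [ 0.53541869 -0.4111809   0.01503981] [ 0.58827109 -0.35394644  0.06093264]
side knob 77 [-0.00027554 -0.02300466]
   drop [ 0.51431079 -0.10687436  0.01516973] [ 0.56644199 -0.04907086  0.57208157]
   jar [ 0.53291857 -0.41305139  0.01504218] [ 0.58940567 -0.35698518  0.06194564]
```

View pics/fin.png

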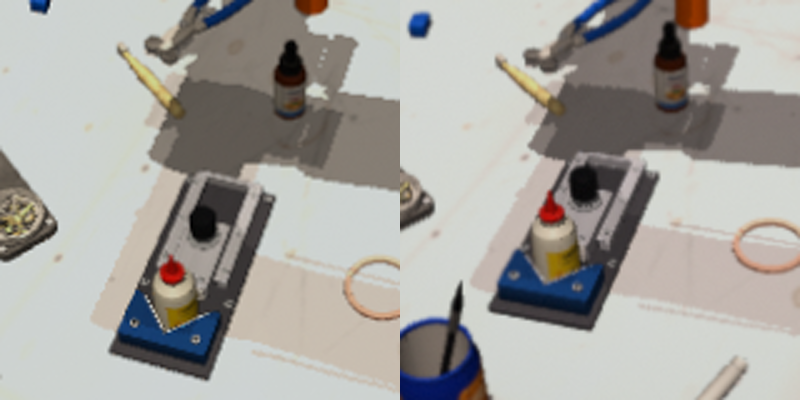

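Both final views show the bottle upright in the V, cap at (172,268) in the left crop, with the jaw against it and the dropper bottle standing. The knob measures clamp y = -23.0 mm, which is where it should be at jaw 0.038, and the jar's extents match the start. Handing in.

```bash
python3 -c "
from plant import r; print(r.close_job())"
```

```text
the job is handed in; nothing more can be done
None
```

Job handed in at about 48 s: the capped flux bottle was held upside down for about 1.6 s, then set upright on the clamp plate with the jaw snug against it (about 0.038 by the knob), and the dropper bottle and glass jar are still standing where they were.

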